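# Fresh batteries for the under-cabinet light

## Robot

A 6-joint arm with a two-finger parallel gripper is mounted at the origin on a cart in front of the work surface, level with it; the furniture and walls round the work are solid. World frame = base frame: x ahead of the robot, y to its left, z up, the work surface at z = 0. Lengths are in m, angles in rad, forces in N, time in s.
With the tool pointing down it reaches from about 0.3 to 0.75 m from the base axis. Payload 8.5 kg.
Tool frame: the origin (TCP) lies at the very end of the fingers, on their centre line; the grasp point (between the pads) lies 19 mm behind it (bot.pinch_z is the distance from the TCP to the grasp point, in m); z points along the fingers, y is the line along which they close (so a half turn about z gives the same grasp; the last joint's range is limited). The gripper opens to 88 mm and grips with 3 to 60 N. Pads are 18 mm wide; open, the fingers measure 123 mm over their backs; the gripper's body (75 mm by 187 mm) begins 45 mm behind the grasp point.
Start: joints at [0.98, 0.381, 1.297, -0, 1.464, -0.215], TCP at [0.202, 0.512, 0.239] pointing down, gripper open.
Joint ranges: [-3.11, 3.11], [-0.89, 2.33], [0.22, 2.48], [-1.42, 4.56], [0.17, 2.85], [-2.88, 2.88]. Speed limits (rad/s): [2.39, 2.39, 3.14, 3.14, 3.14, 3.14].

## Interface

Orientations are given as a 3x3 rotation matrix whose columns are the frame's x, y, z axes.
In Python, from workcell import bot, vision gives the robot as it stands. The module is installed in compiled form; this text tells all that it offers.
- The arm moves only by the tool jog_arm, never from a script. Its argument "motion" is a list that holds one entry, the list of rows, each a list of 5 numbers: the shift along the tool's x, y, z in mm, then the turn about the tool's z in degrees, then the closure in counts, from 0 (fully open) to 255 (shut). In form: [[[tx, ty, tz, roll, gripper], ...]]. A call has 1 to 5 rows; each row is the pose to reach, as a shift and turn from the pose commanded when the call began, along the tool's axes at that moment; what a row does not reach only later rows make up. A row lasts 1/8 s, in which the tool goes at most 62.5 mm and 10.7 degrees, less where a joint would pass 70% of its speed; a pose out of reach is approached as far as the arm can. A call with a gripper value outside its range is refused whole. The fingers move at their own pace and stop on an object; "force" is the grip in N (left out, the last holds). Time passes only in rows, so rows that repeat a pose let the fingers close. It gives the time, the measured TCP pose, the force, the opening and the grip force at its end, in the units of the state.
- bot.read_state(): the state, without advancing time (a new reading comes with each control period).
- vision.read_camera(name): name is "scene" or "side" or "wrist"; returns a dict with "frame" (384x512x3 uint8, blue, green, red), "camera_matrix" (3x3 intrinsics, pixels), "R" (3x3) and "t" (3): a world point X has camera coordinates R X + t. Camera axes: x right, y down, z forward; pixel columns grow to the right and rows downward; lengths in m; the calibration is good to about 2 mm. A picture is of the moment at which its call begins. There is no depth.
- bot.close_job(): hands the job in; it is judged then, once.
The state is a dict: "clock": time; "q": joint angles; "qvel": joint speeds; "joint_efforts": joint torques, N m; "ee_pos": TCP position; "tool_rot": TCP orientation; "ft_force": force on the tool from outside, world axes, zero at the start; "wrist_torque": the same for the moment, N m; "finger_gap": opening from 0.0 (shut) to 1.0 (fully open); "grasp_force": force on a finger pad.
Only numpy, scipy, OpenCV 4.12 (cv2) and the standard library are available. Lean on these libraries where they do the work, as an engineer would, in place of code of your own. Each camera call takes 0.05 s, during which the arm holds its last target. There are 200 camera calls.

## Task

Change the batteries in the under-cabinet light that lies on the table: drop every flat battery (black with a red band) into the green recycling tub, lay the three fresh blue ones in the bay with their brass ends toward the switch, and press the cover straight down until both orange hooks have clicked over it. Then test the light: push its green switch fully in with the light's rounded end braced against the edge of the slate slab, and let the switch go. Keep the light lying on the table throughout and leave the mug where it is.

Things in the scene. Friction and masses are not known exactly. Their poses are not given: they have to be found in the camera images.
- light: under-cabinet light lying on its diffuser, loose, 0.2 kg, slides at 1 to 4 N; 30 mm wide (x), 225 long (y, along world y at yaw 0), 28 high at both ends. Origin: underside, below the middle bay. -y end: white switch housing, flat face at y = -110 mm. +y end: rounded cap (upright half cylinder, radius 15 mm) ending at y = +115. Battery trough between, y = -71 to +71
- bay1 (a point): centre of the floor of the bay nearest the switch (y = -43.5 mm of the light), 6 mm above the table; axes as the light's. Bays are 22.6 mm wide (x), 41 long (y); the trough's side walls (3.7 mm thick, 30 mm apart outside) and the 2.5 mm ribs between bays rise only 10 mm above the table, so a battery stands 14 mm proud
- bay2 (a point): centre of the floor of the middle bay
- bay3 (a point): centre of the floor of the bay nearest the rounded end (y = +43.5 mm). At each end of the trough two black round-topped pins, 4 mm thick, top 19 mm above the table, at x = +-9, y = +-65 mm of the light, locate the cover from inside with 1.3 mm of play in x
- switch_face (a point): centre of the outer face of the green push switch on the -y end of the light: 16 mm round, stands out 8 mm, centre 14 mm above the table. It is pressed along the light's +y axis, toward the rounded end; an unbraced light slides away instead
- switch (a joint): travel of the switch: 0 out, 0.005 m fully in; it springs back; 1.5 N starts it, 6.5 N at the switch (a little more with the light braced) takes it fully in; then it is a hard stop
- hook_a (a joint): bending of the orange snap hook at the switch end of the trough, rad: 0 upright, grows as its tip is pushed outward, springs back. It stands at y = -76.5 mm of the light, 10 mm wide, its slanted tip 26 mm above the table, its nose 3.5 mm inward with the underside 15 mm above the table
- hook_b (a joint): the same at the rounded end (y = +76.5 mm)
- cover: grey cover, upside-down trough, 30 mm wide (x), 143 long (y), 17 high, a low lug on each end (151 over lugs), 45 g; origin: centre of underside. Lies right way up; fits either way round. Home: axes in line with the light's, origin 10 mm above the light's, lugs under the hooks' noses. Lugs meet the hooks 12 mm before home; 10 to 20 N down clicks it; ends may be pushed in turn
- flat1: flat battery 1: black block with a red band and one brass end, 18 wide (x), 38 long (y), 18 mm high, 35 g; origin at the centre of its underside; starts lying in one of the bays of the light, or is absent
- flat2: flat battery 2: black block with a red band and one brass end, 18 wide (x), 38 long (y), 18 mm high, 35 g; origin at the centre of its underside; starts lying in one of the bays of the light, or is absent
- flat3: flat battery 3: black block with a red band and one brass end, 18 wide (x), 38 long (y), 18 mm high, 35 g; origin at the centre of its underside; starts lying in one of the bays of the light, or is absent
- fresh1: fresh battery 1: blue block with a white band at the +y end and a brass contact at the -y end, 18 wide (x), 38 long (y), 18 mm high, 35 g; origin at the centre of its underside; any bay will do, any long side up, brass end toward the switch
- fresh2: fresh battery 2: blue block with a white band at the +y end and a brass contact at the -y end, 18 wide (x), 38 long (y), 18 mm high, 35 g; origin at the centre of its underside; any bay will do, any long side up, brass end toward the switch
- fresh3: fresh battery 3: blue block with a white band at the +y end and a brass contact at the -y end, 18 wide (x), 38 long (y), 18 mm high, 35 g; origin at the centre of its underside; any bay will do, any long side up, brass end toward the switch
- fresh1_contact (a point): middle of the brass end face of fresh battery 1
- fresh2_contact (a point): middle of the brass end face of fresh battery 2
- fresh3_contact (a point): middle of the brass end face of fresh battery 3
- tub: green open battery recycling tub, 125 (x) by 145 (y) by 45 mm high, walls 4 mm, loose, 0.4 kg; origin at the centre of its underside
- slab: dark slate pastry slab at the left, fixed, 280 (x) by 170 (y) mm, top 30 mm above the table; origin: centre of its underside. Its face at y = -85 mm (the edge toward the light) is the stop; a jar, 120 mm tall, at (90, 35) mm of it and three low coffee capsules stand on it
- mug: small white mug, 62 mm wide, 50 mm high, a bystander at the right
Mind the look-alikes: they are no part of the job. Leave any turquoise look-alike of the cover alone.

How it is judged:
By the outcome, as a careful person would: the job done as asked, in the order asked, and still so for the second after the job is handed in, with the robot touching nothing.
Of flat1, flat2, flat3 only 1 to 3 are there at a start; the rules pass over those that are not, and their reading is None.
At some moment in a run one of fresh1, fresh2, fresh3 may be knocked a few centimetres aside while the robot is not near it.
Once in a run the grip may slacken for a moment while it holds something.
It also fails if it takes over 208 s, if anything falls off the work surface, if the arm or the gripper's body presses on something with over 40 N, if the wrist force passes 120 N, or if a joint passes its speed limit or range.

## Working session

There is one attempt and no reset: what is moved stays moved. The work goes in short steps, Python scripts to look and compute and a tool call to move; the robot and the scene stay as the last step left them, time stands still between calls to the robot, and variables do not carry over. Pictures are saved under pics/ and viewed, at most 14 in all, crops included, and the job is handed in when it is done.

Besides the shell and the picture viewer there is one more tool, called after "Emit:" in YAML: its name, and indented under it one key for each argument. jog_arm: Moves the arm, as the interface text tells. Its arguments: {"type":"object","properties":{"motion":{"type":"array"},"force":{"type":"number"}},"required":["motion"]}

```bash
mkdir -p pics; cat > h.py <<'E'
import numpy as np, cv2
from workcell import bot, vision
def cam(n,save=None):
    c=vision.read_camera(n); c['f']=np.ascontiguousarray(c['frame'])
    if save: cv2.imwrite('pics/'+save+'.png',c['f'])
    return c
def ray(c,u,v,z):
    K=c['camera_matrix'];R=c['R'];t=c['t']
    d=R.T@np.linalg.inv(K)@np.array([u,v,1.]);o=-R.T@t
    return o+d*(z-o[2])/d[2]
def proj(c,X):
    p=c['camera_matrix']@(c['R']@np.array(X)+c['t']);return p[:2]/p[2]
def tri(obs):
    A=[];b=[]
    for c,u,v in obs:
        d=c['R'].T@np.linalg.inv(c['camera_matrix'])@np.array([u,v,1.]);d/=np.linalg.norm(d)
        o=-c['R'].T@c['t'];P=np.eye(3)-np.outer(d,d);A.append(P);b.append(P@o)
    return np.linalg.lstsq(np.vstack(A),np.hstack(b),rcond=None)[0]
E
python3 - <<'E'
from h import *
s=bot.read_state();print(s)
for n in('scene','side','wrist'):
    c=cam(n,n+'0');print(n,-c['R'].T@c['t'],c['camera_matrix'][0,0]);print(c['R'].round(3))
a=[cv2.imread(f'pics/{n}0.png') for n in('scene','side')]
cv2.imwrite('pics/a.png',cv2.resize(a[0],(800,600),interpolation=cv2.INTER_CUBIC))
cv2.imwrite('pics/b.png',cv2.resize(a[1],(800,600),interpolation=cv2.INTER_CUBIC))
E
```

```text
{'clock': 0.0, 'q': array([ 9.79700694e-01,  3.81224742e-01,  1.29826268e+00,  2.36785399e-05,
        1.46359724e+00, -2.15298109e-01]), 'qvel': array([ 0.00051693, -0.00031562,  0.00071409, -0.00216711,  0.00148331,
       -0.00061208]), 'joint_efforts': array([-8.19341294e-04, -4.37924659e+01, -2.24551374e+01,  7.12683122e-02,
        3.52569495e-02, -8.53832580e-05]), 'ee_pos': array([0.20169462, 0.51138326, 0.23812169]), 'tool_rot': array([[-9.30214133e-01,  3.67016269e-01, -8.51001620e-04],
       [ 3.67017097e-01,  9.30213389e-01, -1.22574109e-03],
       [ 3.41746178e-04, -1.45253383e-03, -9.99998887e-01]]), 'ft_force': array([-0.51055905, -0.27954294,  0.2562661 ]), 'wrist_torque': array([-0.03042639, -0.03876686,  0.0392171 ]), 'grasp_force': 0.0, 'finger_gap': 1.0011877617575458}
scene [-0.23255556 -0.8000589   0.51518951] 368.7680899009225
[[ 0.694 -0.72   0.01 ]
 [-0.283 -0.285 -0.916]
 [ 0.662  0.633 -0.402]]
side [0.15148404 1.06931442 0.62013662] 488.6903317614074
[[-0.954 -0.301  0.001]
 [-0.13   0.407 -0.904]
 [ 0.272 -0.862 -0.427]]
wrist [0.12341708 0.54230476 0.38456479] 308.7745981620575
[[ 0.367  0.93  -0.001]
 [ 0.881 -0.348  0.32 ]
 [ 0.297 -0.118 -0.948]]
```

View pics/a.png

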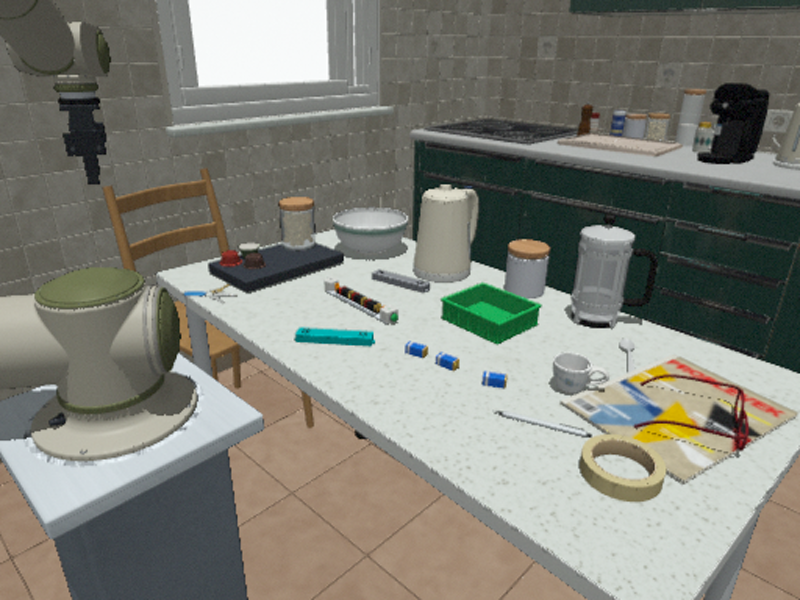

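View pics/b.png

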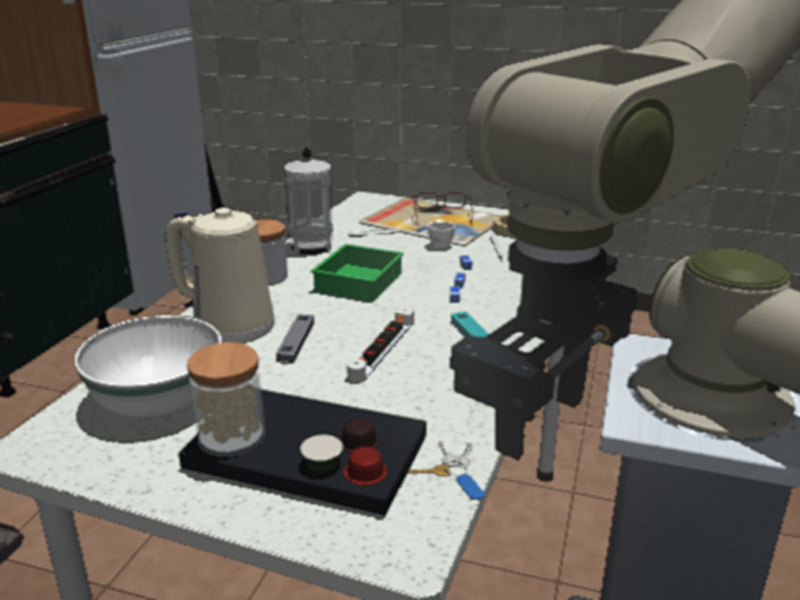

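The scene view (800x600) shows the light at (325-395, 285-320) with three flat batteries. The grey cover is at (400,280), the turquoise decoy at (335,337), the tub at (490,312), and the fresh batteries at (416,349), (447,361) and (495,380). The side view shows the light's rounded end (355,370) facing the slab and its switch end at (403,318).

```bash
python3 - <<'E'
from h import *
S=cam('scene');D=cam('side')
k=512/800
def p(c,u,v,z): return ray(c,u*k,v*k,z).round(3)
for nm,a,b,z in [('cap',(329,288),(355,370),.02),('sw',(392,317),(404,318),.02),('cov L',(376,277),(290,352),.015),('cov R',(426,286),(302,320),.015),('slabcornerR',(343,260),None,.03),('slab near',(240,285),(425,425),.03),('slab far',None,(250,395),.03),('f1',(416,349),(455,294),.012),('f2',(447,361),(460,280),.012),('f3',(495,380),(466,262),.012),('tub',(490,312),(358,272),.02),('mug',(573,373),(440,235),.025),('keys',(215,293),None,0)]:
    print(nm,p(S,*a,z) if a else '',p(D,*b,z) if b else '')
E
```

```text
cap [0.5   0.104 0.02 ] [0.516 0.139 0.02 ]
sw [ 0.494 -0.094  0.02 ] [ 0.496 -0.049  0.02 ]
cov L [0.626 0.086 0.015] [0.637 0.11  0.015]
cov R [ 0.668 -0.03   0.015] [0.665 0.002 0.015]
slabcornerR [0.62  0.194 0.03 ] 
slab near [0.36  0.233 0.03 ] [0.372 0.258 0.03 ]
slab far  [0.627 0.263 0.03 ]
f1 [ 0.444 -0.203  0.012] [ 0.44  -0.186  0.012]
f2 [ 0.45  -0.269  0.012] [ 0.446 -0.251  0.012]
f3 [ 0.458 -0.363  0.012] [ 0.455 -0.341  0.012]
tub [ 0.649 -0.216  0.02 ] [ 0.641 -0.21   0.02 ]
mug [ 0.547 -0.452  0.025] [ 0.536 -0.441  0.025]
keys [0.333 0.296 0.   ]
```

Emit:
jog_arm:
  motion:
    - [[-46, -37, -5, 10, 0], [-93, -73, -10, 20, 0], [-139, -110, -15, 30, 0], [-186, -146, -20, 40, 0], [-232, -183, -20, 50, 0]]
  force: 20

```text
clock: 0.88
ee_pos: [0.3513, 0.2546, 0.2592]
tool_rot: [[-0.312, 0.95, 0.001], [0.95, 0.312, 0.0], [0.0, 0.001, -1.0]]
ft_force: [0.5, 0.7, 0.3]
finger_gap: 1.0
grasp_force: 0.0
```

Emit:
jog_arm:
  motion:
    - [[-58, 12, -5, 4, 0], [-116, 24, -10, 8, 0], [-174, 36, -15, 12, 0], [-232, 48, -20, 16, 0], [-290, 60, -20, 18.5, 0]]

```text
clock: 1.5
ee_pos: [0.5001, -0.0018, 0.2792]
tool_rot: [[0.003, 1.0, 0.001], [1.0, -0.003, -0.0], [-0.0, 0.001, -1.0]]
ft_force: [1.1, 0.1, 0.2]
finger_gap: 0.999
grasp_force: 0.0
```

Emit:
jog_arm:
  motion:
    - [[0, 0, 0, 0, 0], [0, 0, 0, 0, 0]]

```text
clock: 1.75
ee_pos: [0.4989, 0.0005, 0.2786]
tool_rot: [[0.001, 1.0, -0.001], [1.0, -0.001, 0.0], [0.0, -0.001, -1.0]]
ft_force: [-0.4, -0.0, 0.2]
finger_gap: 1.002
grasp_force: 0.0
```

```bash
python3 - <<'E'
from h import *
s=bot.read_state();print(s['clock'],s['ee_pos'],s['tool_rot'].round(3),s['q'].round(2))
c=cam('wrist','w1');print(-c['R'].T@c['t'])
cv2.imwrite('pics/w1b.png',cv2.resize(c['f'],(800,600),interpolation=cv2.INTER_CUBIC))
E
```

```text
1.75 [4.98929048e-01 4.55066612e-04 2.78557563e-01] [[ 0.001  1.    -0.001]
 [ 1.    -0.001  0.   ]
 [ 0.    -0.001 -1.   ]] [-0.24  0.26  1.36  0.    1.52 -0.24]
[0.49848612 0.0841041  0.4249192 ]
```

View pics/w1b.png

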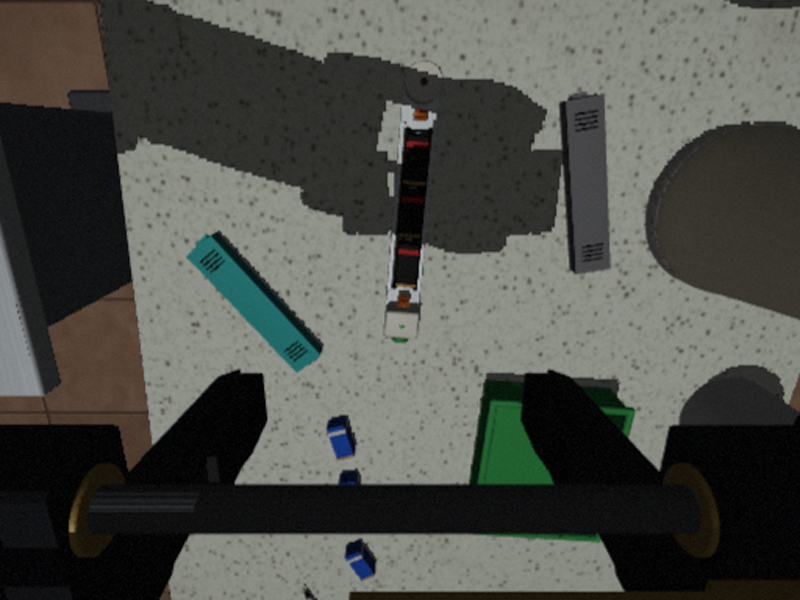

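The wrist view shows the light running from its cap (425,75) to its switch (400,338), with orange hooks at (421,115) and (403,297). The grey cover is at (586,183), the fresh batteries at (341,437), (349,478) and (361,560), and the tub at (555,460).

```bash
cat >> h.py <<'E'
def comps(m,amin=8):
    n,l,s,c=cv2.connectedComponentsWithStats(m.astype(np.uint8))
    return [(c[i],s[i,4],l==i) for i in range(1,n) if s[i,4]>=amin]
def hsv(c): return [x.astype(int) for x in cv2.split(cv2.cvtColor(c['f'],cv2.COLOR_BGR2HSV))]
def orange(c): h,s,v=hsv(c); return (h>6)&(h<17)&(s>150)&(v>90)
def red(c): h,s,v=hsv(c); return ((h<4)|(h>174))&(s>130)&(v>70)
def blue(c): h,s,v=hsv(c); return (h>105)&(h<130)&(s>130)&(v>50)
def green(c): h,s,v=hsv(c); return (h>50)&(h<75)&(s>130)&(v>50)
E
python3 - <<'E'
from h import *
C={n:cam(n) for n in('wrist','scene','side')}
for n,c in C.items():
  for nm,f,z in(('orange',orange,.022),('red',red,.024),('blue',blue,.012),('green',green,.02)):
    for ce,a,m in comps(f(c),6):
        X=ray(c,*ce,z)
        if .3<X[0]<.8 and -.5<X[1]<.2: print(n,nm,ce.round(1),a,X[:2].round(4))
c=C['wrist'];g=cv2.cvtColor(c['f'],cv2.COLOR_BGR2GRAY)
f=c['f'].astype(int)
m=np.zeros(g.shape,np.uint8);m[50:185,345:400]=1
print(f[100,360:396].tolist())
E
```

```text
wrist orange [268.9  74.1] 26 [0.5189 0.1018]
wrist orange [258.3 194.6] 17 [ 0.507  -0.0536]
wrist red [265.4  92.1] 42 [0.5148 0.0809]
wrist red [261.3 161.3] 47 [ 0.5106 -0.0062]
wrist blue [214.3 274. ] 32 [ 0.44   -0.1871]
wrist blue [218.3 285. ] 156 [ 0.4455 -0.207 ]
wrist blue [223.7 308.6] 13 [ 0.4527 -0.2518]
wrist blue [225.3 355.2] 27 [ 0.4527 -0.3483]
wrist blue [231.3 363.5] 112 [ 0.4625 -0.3669]
wrist green [255.7 217.4] 13 [ 0.5036 -0.0885]
wrist green [325.5 287.3] 1699 [ 0.6118 -0.2055]
wrist green [397.5 266.7] 144 [ 0.7174 -0.1688]
wrist green [356.3 343.1] 148 [ 0.6712 -0.3142]
scene blue [265.9 223.6] 59 [ 0.4419 -0.2036]
scene blue [285.8 230.9] 63 [ 0.4501 -0.2681]
scene blue [309.7 239.8] 6 [ 0.4585 -0.3407]
scene blue [317.2 243. ] 83 [ 0.4596 -0.3635]
scene green [313.5 199.6] 1574 [ 0.6498 -0.2155]
scene green [251.7 202.5] 14 [ 0.4981 -0.0936]
side orange [255.4 203.7] 7 [ 0.503  -0.0416]
side red [250.1 210. ] 9 [5.042e-01 5.000e-04]
side red [237.  225.4] 8 [0.5098 0.0868]
side blue [297.  164.6] 8 [ 0.4643 -0.3649]
side blue [299.  167.5] 6 [ 0.4527 -0.3435]
side blue [294.1 176.3] 11 [ 0.4516 -0.2716]
side blue [290.9 184.8] 15 [ 0.4459 -0.2083]
side green [220.7 175.4] 761 [ 0.6613 -0.1923]
[[23, 24, 21], [19, 20, 21], [21, 22, 22], [16, 15, 16], [63, 60, 60], [72, 72, 71], [72, 71, 70], [74, 74, 72], [73, 72, 72], [70, 68, 68], [72, 69, 70], [69, 69, 69], [70, 68, 70], [70, 69, 69], [71, 70, 70], [72, 71, 70], [72, 70, 69], [72, 70, 72], [73, 71, 71], [68, 67, 69], [71, 68, 69], [68, 66, 64], [72, 71, 72], [70, 68, 67], [69, 68, 67], [70, 69, 69], [71, 70, 70], [77, 75, 76], [124, 131, 127], [135, 144, 142], [136, 145, 141], [135, 144, 141], [139, 148, 144], [134, 143, 139], [132, 142, 139], [134, 142, 138]]
```

Emit:
jog_arm:
  motion:
    - [[12, 7, 59, 2.2, 0], [24, 14, 118, 4.4, 0], [24, 14, 118, 4.4, 0], [24, 14, 118, 4.4, 0]]

```text
clock: 2.45
ee_pos: [0.5141, 0.0241, 0.163]
tool_rot: [[0.076, 0.997, 0.003], [0.997, -0.076, -0.001], [-0.0, 0.003, -1.0]]
ft_force: [-0.0, -0.6, 0.8]
finger_gap: 0.998
grasp_force: 0.0
```

```bash
python3 - <<'E'
from h import *
s=bot.read_state();print(s['clock'],s['ee_pos'],s['tool_rot'].round(3))
c=cam('wrist','w2')
for nm,f,z in(('orange',orange,.022),('red',red,.024)):
    for ce,a,m in comps(f(c),6): print(nm,ce.round(1),a,ray(c,*ce,z)[:2].round(4))
cv2.imwrite('pics/w2b.png',cv2.resize(c['f'],(800,600),interpolation=cv2.INTER_CUBIC))
E
```

```text
2.45 [0.51406363 0.02409345 0.16297176] [[ 0.076  0.997  0.003]
 [ 0.997 -0.076 -0.001]
 [-0.     0.003 -1.   ]]
orange [250.9  94.3] 81 [0.5191 0.1029]
orange [251.1 246.2] 25 [ 0.5077 -0.0475]
orange [250.2 252. ] 42 [ 0.5062 -0.0542]
red [241.8 120.8] 14 [0.5091 0.0809]
red [250.5 210. ] 90 [ 0.5102 -0.0062]
```

View pics/w2b.png

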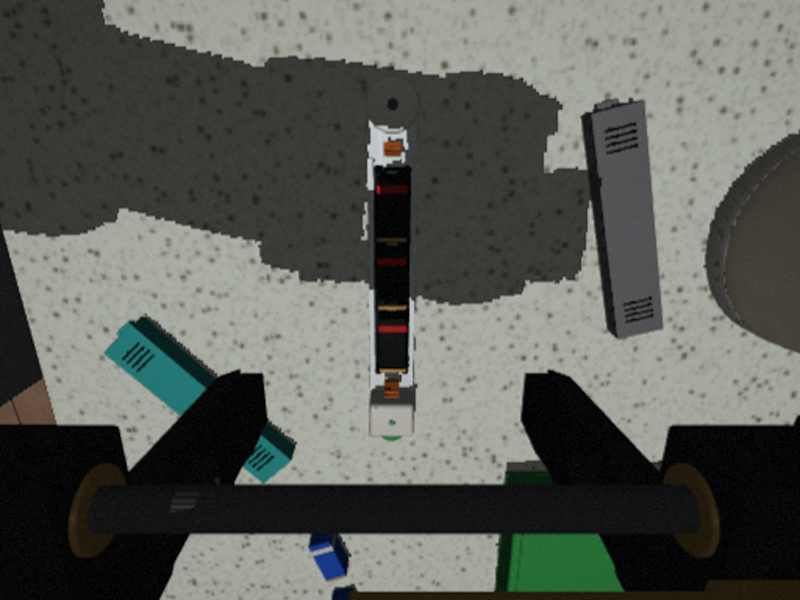

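The wrist view shows the light running straight down the image at column 392, with flats in all three bays (red bands at rows 188, 261 and 329). The cover runs from (612,105) to (640,335).

Emit:
jog_arm:
  motion:
    - [[1, -1, 50, 0, 110], [1, -1, 100, 0, 110], [1, -1, 140, 0, 110], [1, -1, 149, 0, 110], [1, -1, 149, 0, 110]]

```text
clock: 3.12
ee_pos: [0.5134, 0.0249, 0.0133]
tool_rot: [[0.077, 0.997, 0.002], [0.997, -0.077, -0.0], [-0.0, 0.002, -1.0]]
ft_force: [-0.2, 0.5, 0.7]
finger_gap: 0.566
grasp_force: 0.0
```

Emit:
jog_arm:
  motion:
    - [[0, 0, 0, 0, 255], [0, 0, 0, 0, 255], [0, 0, 0, 0, 255], [0, 0, 0, 0, 255], [0, 0, 0, 0, 255]]

```text
clock: 3.75
ee_pos: [0.5126, 0.0252, 0.0122]
tool_rot: [[0.077, 0.997, 0.001], [0.997, -0.077, -0.0], [-0.0, 0.001, -1.0]]
ft_force: [-0.1, 0.5, 5.8]
finger_gap: 0.202
grasp_force: 20.0
```

Emit:
jog_arm:
  motion:
    - [[0, 0, -20, 0, 255], [0, 0, -60, 0, 255], [0, 0, -100, 0, 255], [0, 0, -100, 0, 255]]

```text
clock: 4.25
ee_pos: [0.5134, 0.0251, 0.114]
tool_rot: [[0.077, 0.997, 0.005], [0.997, -0.077, -0.001], [-0.001, 0.005, -1.0]]
ft_force: [-0.2, 0.3, -0.1]
finger_gap: 0.203
grasp_force: 20.0
```

```bash
python3 - <<'E'
from h import *
s=bot.read_state();print(s['clock'],s['ee_pos'],s['finger_gap'],s['grasp_force'],s['ft_force'])
S=cam('scene','s2');D=cam('side','d2');W=cam('wrist')
k=.64
for nm,a,b in(('jar',(527,293),(268,280)),('jartop',(528,248),(268,230)),('kettle',(443,272),(232,335)),('kettletop',(444,190),(224,215)),('press',(600,318),(310,245))):
    print(nm,ray(S,a[0]*k,a[1]*k,0)[:2].round(3),tri([(S,a[0]*k,a[1]*k),(D,b[0]*k,b[1]*k)]).round(3))
for nm,f,z in(('orange',orange,.022),('red',red,.024),('green',green,.01)):
  for n,c in(('w',W),('d',D)):
    for ce,a,m in comps(f(c),6): print(n,nm,ce.round(1),a,ray(c,*ce,z)[:2].round(4))
E
```

```text
4.25 [0.51344161 0.02510604 0.11397823] 0.20317499124139998 19.999911189079285 [-0.20951345  0.26055568 -0.079865  ]
jar [ 0.826 -0.193] [ 0.829 -0.189 -0.008]
jartop [ 1.093 -0.028] [ 0.818 -0.186  0.101]
kettle [0.79  0.022] [ 0.793  0.03  -0.012]
kettletop [1.444 0.56 ] [0.784 0.025 0.202]
press [ 0.821 -0.369] [ 0.815 -0.37  -0.001]
w orange [250.8  97.3] 58 [0.5165 0.103 ]
d orange [17.1 72.9] 510 [ 2.2846 -1.1814]
d orange [255.5 203.5] 8 [ 0.5032 -0.0428]
d red [249.9 210.1] 11 [0.5045 0.0011]
d red [233.6 291.9] 203 [0.4281 0.337 ]
d red [234.3 304.9] 85 [0.4133 0.374 ]
w green [253.  303.5] 6 [ 0.5037 -0.0865]
w green [441.  373.9] 732 [ 0.6944 -0.1904]
d green [217.9 175.4] 758 [ 0.6782 -0.211 ]
d green [243.9 173.2] 17 [ 0.6071 -0.2511]
d green [236.4 190.3] 7 [ 0.588  -0.1281]
```

Emit:
jog_arm:
  motion:
    - [[-50, 37, 0, 0, 255], [-100, 74, 0, 0, 255], [-150, 111, 0, 0, 255], [-199, 148, 0, 0, 255], [-199, 148, 0, 0, 255]]

```text
clock: 5.03
ee_pos: [0.645, -0.1881, 0.1088]
tool_rot: [[0.081, 0.997, -0.002], [0.997, -0.081, 0.001], [0.0, -0.002, -1.0]]
ft_force: [-1.3, 1.8, -1.3]
finger_gap: 0.202
grasp_force: 20.0
```

Emit:
jog_arm:
  motion:
    - [[0, 0, 40, 0, 255], [0, 0, 79, 0, 255], [0, 0, 79, 0, 255], [0, 0, 79, 0, 140], [0, 0, 79, 0, 140]]

```text
clock: 5.65
ee_pos: [0.6452, -0.1847, 0.0346]
tool_rot: [[0.077, 0.997, 0.003], [0.997, -0.077, -0.001], [-0.001, 0.003, -1.0]]
ft_force: [0.2, -0.6, -0.3]
finger_gap: 0.407
grasp_force: 0.0
```

Emit:
jog_arm:
  motion:
    - [[0, 0, 0, 0, 140], [0, 0, -40, 0, 120], [0, 0, -80, 0, 110], [0, 0, -80, 0, 110]]

```text
clock: 6.15
ee_pos: [0.6459, -0.1852, 0.1168]
tool_rot: [[0.077, 0.997, 0.007], [0.997, -0.077, -0.003], [-0.003, 0.007, -1.0]]
ft_force: [0.3, 0.0, 0.2]
finger_gap: 0.565
grasp_force: 0.0
```

Emit:
jog_arm:
  motion:
    - [[56, -34, 0, 0, 110], [112, -68, 0, 0, 110], [168, -102, 0, 0, 110], [220, -136, 0, 0, 110], [243, -149, 0, 0, 110]]

```text
clock: 6.78
ee_pos: [0.5126, 0.0714, 0.1123]
tool_rot: [[0.076, 0.997, -0.002], [0.997, -0.076, 0.0], [0.0, -0.002, -1.0]]
ft_force: [0.3, 0.3, -0.3]
finger_gap: 0.565
grasp_force: 0.0
```

Emit:
jog_arm:
  motion:
    - [[0, 0, 0, 0, 110], [0, 0, 0, 0, 110]]

```text
clock: 7.02
ee_pos: [0.5152, 0.0686, 0.1125]
tool_rot: [[0.078, 0.997, 0.0], [0.997, -0.078, -0.0], [-0.0, 0.0, -1.0]]
ft_force: [-0.1, -0.0, -0.3]
finger_gap: 0.57
grasp_force: 0.0
```

```bash
python3 - <<'E'
from h import *
s=bot.read_state();print(s['clock'],s['ee_pos'],s['finger_gap'])
W=cam('wrist','w3')
for nm,f,z in(('orange',orange,.022),('red',red,.024),('green',green,.01)):
    for ce,a,m in comps(f(W),6): print(nm,ce.round(1),a,ray(W,*ce,z)[:2].round(4))
cv2.imwrite('pics/w3b.png',cv2.resize(W['f'],(800,600),interpolation=cv2.INTER_CUBIC))
E
```

```text
7.025 [0.51516201 0.06858744 0.11253248] 0.5695637988056927
red [253.8 278. ] 103 [ 0.5104 -0.0063]
green [333.8 373.1] 17 [ 0.5854 -0.1392]
```

View pics/w3b.png

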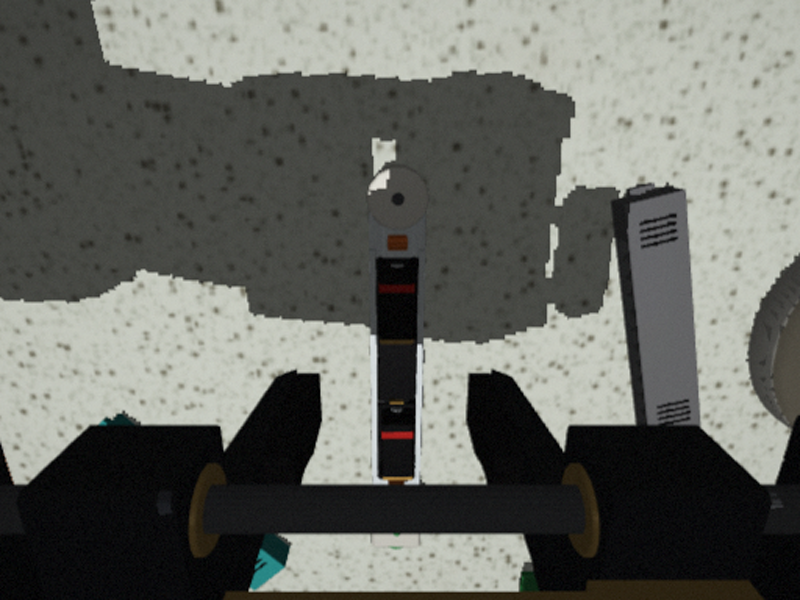

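The bay-2 flat is gone and the light has not moved; the remaining red bands are at (397,288) and (397,435). Next I'll take out bay 3.

Emit:
jog_arm:
  motion:
    - [[0, 0, 50, 0, 110], [0, 0, 90, 0, 110], [0, 0, 99, 0, 110], [0, 0, 99, 0, 110]]

```text
clock: 7.58
ee_pos: [0.5153, 0.0686, 0.014]
tool_rot: [[0.078, 0.997, 0.0], [0.997, -0.078, -0.0], [-0.0, 0.0, -1.0]]
ft_force: [-0.4, 1.1, 0.7]
finger_gap: 0.57
grasp_force: 0.0
```

Emit:
jog_arm:
  motion:
    - [[0, 0, 0, 0, 255], [0, 0, 0, 0, 255], [0, 0, 0, 0, 255], [0, 0, 0, 0, 255]]

```text
clock: 8.07
ee_pos: [0.515, 0.0692, 0.0142]
tool_rot: [[0.077, 0.997, 0.001], [0.997, -0.077, -0.0], [-0.0, 0.001, -1.0]]
ft_force: [-0.3, -0.9, 3.9]
finger_gap: 0.197
grasp_force: 20.0
```

Emit:
jog_arm:
  motion:
    - [[0, 0, -20, 0, 255], [0, 0, -60, 0, 255], [0, 0, -100, 0, 255], [-50, 25, -100, 0, 255]]

```text
clock: 8.57
ee_pos: [0.5365, 0.019, 0.1168]
tool_rot: [[0.072, 0.997, 0.005], [0.997, -0.072, -0.0], [-0.0, 0.005, -1.0]]
ft_force: [1.5, -0.6, 0.0]
finger_gap: 0.201
grasp_force: 20.0
```

Emit:
jog_arm:
  motion:
    - [[-55, 28, 0, 0, 255], [-110, 56, 0, 0, 255], [-165, 84, 0, 0, 255], [-220, 112, 0, 0, 255], [-253, 128, 0, 0, 255]]

```text
clock: 9.2
ee_pos: [0.6442, -0.2475, 0.1132]
tool_rot: [[0.079, 0.997, -0.0], [0.997, -0.079, -0.0], [-0.0, -0.0, -1.0]]
ft_force: [-0.3, 1.7, 0.3]
finger_gap: 0.194
grasp_force: 20.0
```

Emit:
jog_arm:
  motion:
    - [[0, 0, 40, 0, 255], [0, 0, 79, 0, 255], [0, 0, 79, 0, 255], [0, 0, 79, 0, 140], [0, 0, 79, 0, 140]]

```text
clock: 9.82
ee_pos: [0.6447, -0.2451, 0.0369]
tool_rot: [[0.077, 0.997, 0.003], [0.997, -0.077, -0.002], [-0.002, 0.003, -1.0]]
ft_force: [-0.8, -0.4, 0.8]
finger_gap: 0.404
grasp_force: 0.0
```

Emit:
jog_arm:
  motion:
    - [[0, 0, 0, 0, 140], [0, 0, -40, 0, 120], [0, 0, -80, 0, 110], [0, 0, -80, 0, 110]]

```text
clock: 10.32
ee_pos: [0.6452, -0.2454, 0.119]
tool_rot: [[0.077, 0.997, 0.006], [0.997, -0.077, -0.004], [-0.003, 0.007, -1.0]]
ft_force: [0.9, 0.2, -0.5]
finger_gap: 0.569
grasp_force: 0.0
```

Emit:
jog_arm:
  motion:
    - [[50, -36, 0, 0, 110], [100, -72, 0, 0, 110], [150, -108, 0, 0, 110], [200, -144, 0, 0, 110], [215, -152, 0, 0, 110]]

```text
clock: 10.95
ee_pos: [0.5068, -0.0161, 0.1145]
tool_rot: [[0.075, 0.997, -0.002], [0.997, -0.075, 0.001], [0.001, -0.002, -1.0]]
ft_force: [0.5, -0.6, -0.4]
finger_gap: 0.566
grasp_force: 0.0
```

Emit:
jog_arm:
  motion:
    - [[0, 0, 0, 0, 110], [0, 0, 0, 0, 110]]

```text
clock: 11.2
ee_pos: [0.5099, -0.0198, 0.1146]
tool_rot: [[0.078, 0.997, 0.001], [0.997, -0.078, -0.0], [-0.0, 0.001, -1.0]]
ft_force: [-0.4, 0.1, 0.8]
finger_gap: 0.569
grasp_force: 0.0
```

```bash
python3 - <<'E'
from h import *
s=bot.read_state();print(s['clock'],s['ee_pos'],s['finger_gap'])
W=cam('wrist','w4');S=cam('scene','s4')
for nm,f,z in(('orange',orange,.022),('red',red,.024),('blue',blue,.015)):
  for c in(W,S):
    for ce,a,m in comps(f(c),6):
      X=ray(c,*ce,z)
      if .3<X[0]<.8 and -.5<X[1]<.2:print(nm,ce.round(1),a,X[:2].round(4))
E
```

```text
11.2 [ 0.50990965 -0.01982289  0.11458255] 0.5689571924991207
orange [251.7  27.8] 137 [0.5189 0.1034]
orange [251.4 231.4] 128 [ 0.5065 -0.0512]
blue [197.1 352.8] 79 [ 0.4403 -0.186 ]
blue [204.9 367.6] 330 [ 0.4457 -0.2062]
blue [265.9 223.7] 57 [ 0.4375 -0.2074]
blue [285.8 230.9] 63 [ 0.446  -0.2713]
blue [309.7 239.8] 6 [ 0.4543 -0.3435]
blue [317.3 243. ] 82 [ 0.4555 -0.3662]
```

Emit:
jog_arm:
  motion:
    - [[0, 0, 50, 0, 110], [0, 0, 90, 0, 110], [0, 0, 101, 0, 110], [0, 0, 101, 0, 110]]

```text
clock: 11.8
ee_pos: [0.5094, -0.0192, 0.0139]
tool_rot: [[0.078, 0.997, -0.0], [0.997, -0.078, 0.0], [0.0, -0.0, -1.0]]
ft_force: [0.1, 0.6, 0.3]
finger_gap: 0.567
grasp_force: 0.0
```

Emit:
jog_arm:
  motion:
    - [[0, 0, 0, 0, 255], [0, 0, 0, 0, 255], [0, 0, 0, 0, 255], [0, 0, 0, 0, 255]]

```text
clock: 12.3
ee_pos: [0.5092, -0.0187, 0.0142]
tool_rot: [[0.077, 0.997, 0.001], [0.997, -0.077, -0.0], [-0.0, 0.001, -1.0]]
ft_force: [-0.1, 1.2, 3.7]
finger_gap: 0.199
grasp_force: 20.0
```

Emit:
jog_arm:
  motion:
    - [[0, 0, -20, 0, 255], [0, 0, -60, 0, 255], [0, 0, -100, 0, 255], [-20, 20, -100, 0, 255]]

```text
clock: 12.8
ee_pos: [0.528, -0.0396, 0.1168]
tool_rot: [[0.075, 0.997, 0.005], [0.997, -0.075, -0.001], [-0.001, 0.005, -1.0]]
ft_force: [-0.3, -0.4, -0.9]
finger_gap: 0.202
grasp_force: 20.0
```

Emit:
jog_arm:
  motion:
    - [[-40, 39, 0, 0, 255], [-80, 78, 0, 0, 255], [-120, 117, 0, 0, 255], [-163, 155, 0, 0, 255], [-163, 155, 0, 0, 255]]

```text
clock: 13.42
ee_pos: [0.6702, -0.2177, 0.1123]
tool_rot: [[0.08, 0.997, -0.0], [0.997, -0.08, -0.0], [-0.0, -0.0, -1.0]]
ft_force: [-0.0, 0.3, -0.3]
finger_gap: 0.201
grasp_force: 20.0
```

Emit:
jog_arm:
  motion:
    - [[0, 0, 40, 0, 255], [0, 0, 79, 0, 255], [0, 0, 79, 0, 255], [0, 0, 79, 0, 168], [0, 0, 79, 0, 168]]

```text
clock: 14.05
ee_pos: [0.6701, -0.2148, 0.037]
tool_rot: [[0.077, 0.997, 0.003], [0.997, -0.077, -0.002], [-0.001, 0.003, -1.0]]
ft_force: [0.4, -0.6, 0.0]
finger_gap: 0.338
grasp_force: 0.0
```

Emit:
jog_arm:
  motion:
    - [[0, 0, 0, 0, 168], [0, 0, -40, 0, 168], [0, 0, -80, 0, 110], [0, 0, -80, 0, 110]]

```text
clock: 14.55
ee_pos: [0.6706, -0.2152, 0.119]
tool_rot: [[0.077, 0.997, 0.007], [0.997, -0.077, -0.003], [-0.003, 0.007, -1.0]]
ft_force: [-0.1, 0.8, 0.2]
finger_gap: 0.545
grasp_force: 0.0
```

Emit:
jog_arm:
  motion:
    - [[-14, -54, -40, 0, 110], [-28, -108, -80, 0, 110], [-42, -162, -120, 0, 110], [-57, -216, -163, 0, 0], [-57, -216, -163, 0, 0]]

```text
clock: 15.18
ee_pos: [0.4477, -0.2551, 0.2795]
tool_rot: [[0.079, 0.997, 0.001], [0.997, -0.079, -0.002], [-0.001, 0.002, -1.0]]
ft_force: [0.3, -0.1, -0.7]
finger_gap: 0.773
grasp_force: 0.0
```

Emit:
jog_arm:
  motion:
    - [[0, 0, 0, 0, 0], [0, 0, 0, 0, 0], [0, 0, 0, 0, 0]]

```text
clock: 15.55
ee_pos: [0.4501, -0.2544, 0.2765]
tool_rot: [[0.076, 0.997, -0.002], [0.997, -0.076, 0.002], [0.001, -0.002, -1.0]]
ft_force: [0.1, -0.6, -0.4]
finger_gap: 0.996
grasp_force: 0.0
```

```bash
python3 - <<'E'
from h import *
s=bot.read_state();print(s['clock'],s['ee_pos'],s['finger_gap'],s['tool_rot'].round(3))
W=cam('wrist','w5');S=cam('scene','s5')
for nm,f,z in(('red',red,.02),('blue',blue,.018)):
  for c in(W,S):
    for ce,a,m in comps(f(c),6):
      X=ray(c,*ce,z)
      if .3<X[0]<.8 and -.5<X[1]<.2:print(nm,ce.round(1),a,X[:2].round(4))
cv2.imwrite('pics/w5b.png',cv2.resize(W['f'],(800,600),interpolation=cv2.INTER_CUBIC))
E
```

```text
15.55 [ 0.45011106 -0.25436973  0.27646041] 0.9961649206770705 [[ 0.076  0.997 -0.002]
 [ 0.997 -0.076  0.002]
 [ 0.001 -0.002 -1.   ]]
red [406.9  77.5] 57 [ 0.6453 -0.172 ]
red [425.6 101.5] 55 [ 0.6709 -0.2022]
red [403.2 129. ] 40 [ 0.6457 -0.2342]
red [301.3 195.7] 7 [ 0.6457 -0.171 ]
red [313.4 197.2] 8 [ 0.6637 -0.2051]
red [317.4 201.3] 10 [ 0.6482 -0.2313]
blue [202.5 114.1] 48 [ 0.3904 -0.1961]
blue [207.  128.6] 231 [ 0.394  -0.2147]
blue [253.  151.3] 44 [ 0.4509 -0.2487]
blue [255.2 165.9] 238 [ 0.4524 -0.2687]
blue [259.5 216.4] 40 [ 0.4531 -0.3424]
blue [266.9 227.5] 195 [ 0.4626 -0.3605]
blue [250.4 229.5] 8 [ 0.3808 -0.2029]
blue [256.9 231.3] 68 [ 0.3861 -0.2218]
blue [285.9 230.7] 65 [ 0.4429 -0.274 ]
blue [309.7 239.8] 6 [ 0.4502 -0.3462]
blue [317.2 243. ] 82 [ 0.4512 -0.3688]
```

View pics/w5b.png

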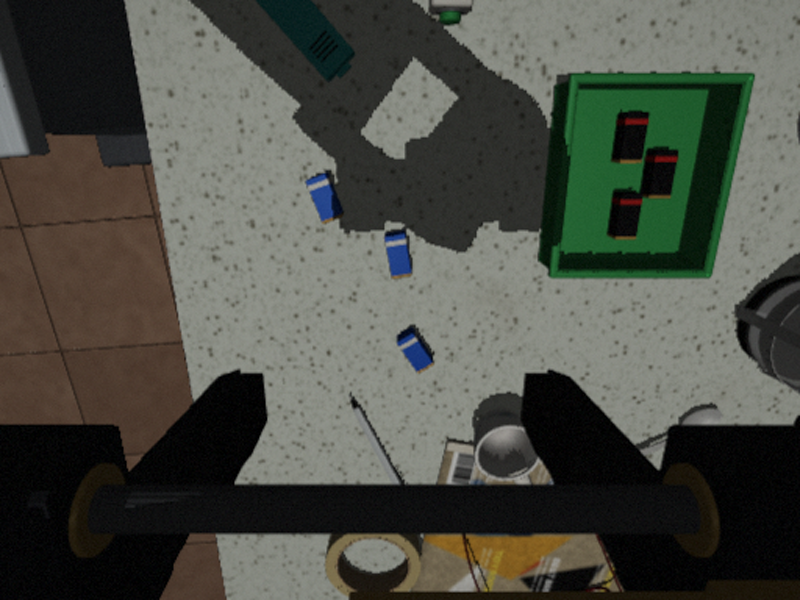

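The three flats lie in the tub at (631,135), (660,172) and (626,215). The fresh batteries are at (323,197), which has been knocked aside, (398,255) and (415,350), all with their white band toward +y. Next I'll measure the fresh ones by triangulation and plan approaches.

```bash
cat >> h.py <<'E'
def fresh(c,z=.018):
    """hull of blue + band per battery: corners on plane z -> centre, length, width, yaw of +y end"""
    m=blue(c).astype(np.uint8); k=cv2.morphologyEx(m,cv2.MORPH_CLOSE,np.ones((9,9),np.uint8))
    out=[]
    for ce,a,mm in comps(k,60):
        v,u=np.nonzero(mm)
        P=np.array([ray(c,x,y,z)[:2] for x,y in zip(u,v)])
        if not(.3<P[:,0].mean()<.7 and -.5<P[:,1].mean()<.15): continue
        (cx,cy),(w,h),_=r=cv2.minAreaRect((P*1000).astype(np.float32)); b=cv2.boxPoints(r)
        e=[b[1]-b[0],b[2]-b[1]]; e=max(e,key=np.linalg.norm); e=e if e[1]>0 else -e
        out.append((ce.round(1),round(cx,1),round(cy,1),round(max(w,h),1),round(min(w,h),1),round(np.degrees(np.arctan2(-e[0],e[1])),1)))
    return out
E
python3 - <<'E'
from h import *
W=cam('wrist');S=cam('scene');a=fresh(W);b=fresh(S)
for x in a:print(x)
for x in b:print('S',x)
for x,y in zip(a,b): print(tri([(W,*x[0]),(S,*y[0])]).round(4))
E
```

```text
(array([205.8, 124.7]), 393.8, -210.8, 34.8, 17.3, np.float32(13.7))
(array([254.6, 162.2]), 451.9, -263.8, 35.3, 17.6, np.float32(5.4))
(array([265.1, 224.6]), 460.1, -356.1, 35.5, 17.7, np.float32(28.8))
S (array([284.5, 230.1]), 441.3, -268.8, 51.5, 33.1, np.float32(-63.1))
S (array([255.4, 231. ]), 384.6, -217.2, 48.6, 32.5, np.float32(-55.4))
S (array([315.6, 242.7]), 449.5, -364.4, 39.9, 32.6, np.float32(-55.7))
[ 0.417  -0.2404  0.0203]
[ 0.4225 -0.2364  0.017 ]
[ 0.46   -0.3589  0.0109]
```

Emit:
jog_arm:
  motion:
    - [[-5, 1, 60, -5, 110], [-10.5, 2.5, 126, -9.6, 110], [-10.5, 2.5, 126, -9.6, 110], [-10.5, 2.5, 126, -9.6, 110]]

```text
clock: 16.25
ee_pos: [0.452, -0.2659, 0.1535]
tool_rot: [[-0.089, 0.996, 0.002], [0.996, 0.089, -0.001], [-0.002, 0.001, -1.0]]
ft_force: [-0.4, -0.5, 0.7]
finger_gap: 0.58
grasp_force: 0.0
```

```bash
cat >> h.py <<'E'
def go(x,y,z,yaw):
    """jog numbers to reach world x,y,z with tool x at angle yaw (deg)"""
    s=bot.read_state();R=s['tool_rot'];d=np.array([x,y,z])-s['ee_pos']
    print('at',s['clock'],s['ee_pos'].round(4),'gap',round(s['finger_gap'],3),'F',round(s['grasp_force'],1))
    y0=np.degrees(np.arctan2(R[1,0],R[0,0]));print('jog mm',(R.T@d*1000).round(1),'roll',round(y0-yaw,1),'yaw',round(y0,1))
E
python3 - <<'E'
from h import *
W=cam('wrist','w6')
for x in fresh(W):print(x)
go(.452,-.2653,.007,95.2)
E
```

```text
(array([186.4, 111.6]), 388.6, -205.8, 21.4, 10.9, np.float32(20.2))
(array([250.5, 195. ]), 453.4, -278.9, 16.4, 5.1, np.float32(-85.0))
(array([252.4, 264.6]), 460.3, -356.2, 35.6, 17.6, np.float32(28.2))
at 16.3 [ 0.4522 -0.2661  0.1541] gap 0.571 F 0.0
jog mm [  1.2  -0.5 147.1] roll -0.1 yaw 95.1
```

```bash
cat >> h.py <<'E'
def blue(c): h,s,v=hsv(c); return (h>102)&(h<132)&(s>120)&(v>18)
E
python3 - <<'E'
from h import *
W=cam('wrist','w6')
for x in fresh(W):print(x)
cv2.imwrite('pics/w6c.png',cv2.resize(W['f'][60:300,130:380],(750,720))[:600])
E
```

```text
(array([193.7, 116. ]), 395.2, -210.9, 34.8, 19.6, np.float32(15.8))
(array([251.6, 177.1]), 451.8, -262.4, 37.6, 17.2, np.float32(4.6))
(array([252. , 260.8]), 459.9, -352.4, 42.8, 20.4, np.float32(28.2))
```

View pics/w6c.png

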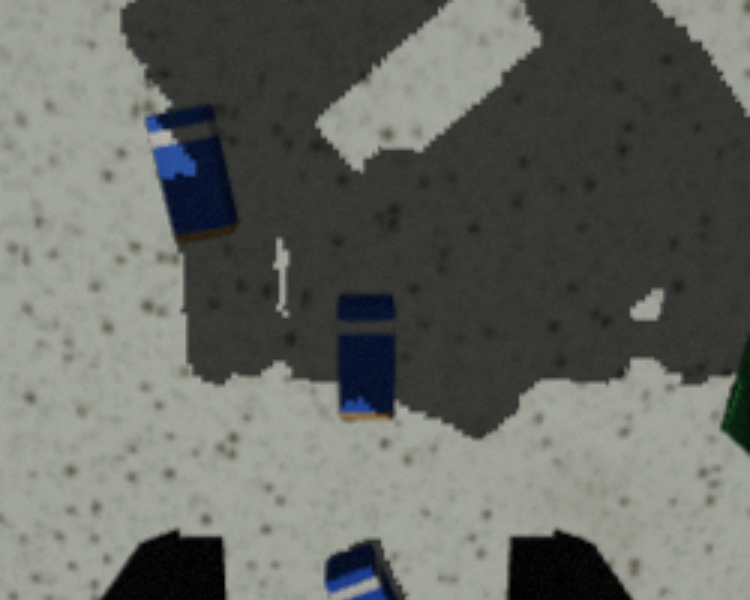

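Crop: the fresh battery below the tool spans rows 293-418 with its white band at 325 and its brass end at row 418, so the yaw matches the tool.

```bash
python3 - <<'E'
from h import *
W=cam('wrist')
for v in(157.7,199.3):
  for z in(.018,0.): print(v,z,ray(W,252,v,z).round(4))
print(-W['R'].T@W['t'])
go(.4515,-.2665,.007,95.2)
E
```

```text
157.7 0.018 [ 0.4501 -0.2435  0.018 ]
157.7 0.0 [ 0.4505 -0.2474  0.    ]
199.3 0.018 [ 0.4538 -0.2844  0.018 ]
199.3 0.0 [ 0.4544 -0.291   0.    ]
[ 0.44363352 -0.18224703  0.30023015]
at 16.4 [ 0.452  -0.2659  0.154 ] gap 0.569 F 0.0
jog mm [-1.00e-01 -1.00e+00  1.47e+02] roll -0.1 yaw 95.1
```

Emit:
jog_arm:
  motion:
    - [[0, -0.5, 60, 0, 110], [0, -0.5, 120, 0, 110], [0, -0.5, 147, 0, 110], [0, -0.5, 147, 0, 110]]

```text
clock: 16.9
ee_pos: [0.4508, -0.2654, 0.0046]
tool_rot: [[-0.09, 0.996, -0.001], [0.996, 0.09, 0.001], [0.001, -0.001, -1.0]]
ft_force: [-0.6, -1.2, 0.7]
finger_gap: 0.57
grasp_force: 0.0
```

Emit:
jog_arm:
  motion:
    - [[0, 0, 0, 0, 255], [0, 0, 0, 0, 255], [0, 0, 0, 0, 255], [0, 0, 0, 0, 255]]

```text
clock: 17.4
ee_pos: [0.451, -0.2657, 0.0055]
tool_rot: [[-0.09, 0.996, 0.001], [0.996, 0.09, -0.001], [-0.001, 0.001, -1.0]]
ft_force: [0.1, 1.3, 5.8]
finger_gap: 0.204
grasp_force: 20.0
```

Emit:
jog_arm:
  motion:
    - [[0, 0, -20, 0, 255], [0, 0, -60, 0, 255], [0, 0, -100, 0, 255], [0, 0, -100, 0, 255]]

```text
clock: 17.9
ee_pos: [0.4516, -0.2662, 0.1073]
tool_rot: [[-0.09, 0.996, 0.004], [0.996, 0.09, -0.004], [-0.004, 0.004, -1.0]]
ft_force: [-0.1, 0.1, -1.7]
finger_gap: 0.2
grasp_force: 20.0
```

Emit:
jog_arm:
  motion:
    - [[58, 17, -10, 2, 255], [116, 34, -20, 4, 255], [174, 51, -30, 6, 255], [232, 68, -40, 8, 255], [286, 86, -53, 9.5, 255]]

```text
clock: 18.52
ee_pos: [0.5101, 0.0292, 0.1568]
tool_rot: [[0.076, 0.997, -0.002], [0.997, -0.076, 0.0], [0.0, -0.002, -1.0]]
ft_force: [0.1, -0.3, 0.3]
finger_gap: 0.198
grasp_force: 20.0
```

Emit:
jog_arm:
  motion:
    - [[0, 0, 0, 0, 255], [0, 0, 0, 0, 255], [0, 0, 0, 0, 255]]

```text
clock: 18.9
ee_pos: [0.5103, 0.0259, 0.157]
tool_rot: [[0.077, 0.997, -0.002], [0.997, -0.077, 0.0], [-0.0, -0.002, -1.0]]
ft_force: [0.1, -0.5, -0.6]
finger_gap: 0.201
grasp_force: 20.0
```

```bash
python3 - <<'E'
from h import *
W=cam('wrist','w7');cv2.imwrite('pics/w7b.png',cv2.resize(W['f'][40:310,140:360],(660,810))[:600])
go(.5127,.0266,.15,85.6)
for ce,a,m in comps(orange(W),6): print(ce.round(1),a,ray(W,*ce,.025)[:2].round(4))
cv2.imwrite('pics/w7c.png',cv2.resize(W['f'][50:330,140:370],(657,800))[::1])
import json
c=W; json.dump({k:np.array(c[k]).tolist() for k in('camera_matrix','R','t')},open('w7.json','w'))
cv2.imwrite('pics/w7d.png',cv2.resize(W['f'][80:280,130:390],(780,600),interpolation=cv2.INTER_CUBIC))
E
```

```text
at 18.95 [0.5103 0.0259 0.1572] gap 0.2 F 20.0
jog mm [0.9 2.3 7.2] roll -0.0 yaw 85.6
[254.6  96.4] 72 [0.5178 0.103 ]
```

View pics/w7d.png

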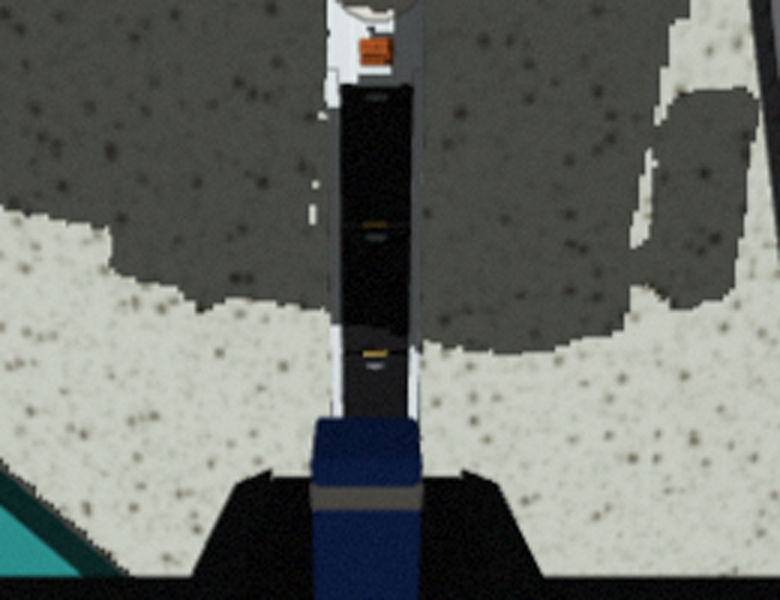

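The trough is empty, with ribs at crop rows 225 and 352 and its inner edges at columns 340-412. The held battery's +y bottom edge is at row 418, columns 313-422.

```bash
python3 - <<'E'
from h import *
W=cam('wrist')
P=lambda u,v,z:ray(W,130+u/3,80+v/3,z).round(4)
for v in (222,228,349,355): print('rib',v,P(375.5,v,.010))
print('trough N end z10',P(376,86,.010)); print('wall L/R z10',P(340,280,.010),P(411,280,.010))
s=bot.read_state()['ee_pos'];z=s[2]-.0055
print('batt edge bottom',P(313,419,z),P(421,419,z),'tcp',s)
E
```

```text
rib 222 [0.5146 0.0498 0.01  ]
rib 228 [0.5145 0.0479 0.01  ]
rib 349 [0.5114 0.0068 0.01  ]
rib 355 [0.5112 0.0047 0.01  ]
trough N end z10 [0.5179 0.0919 0.01  ]
wall L/R z10 [0.5016 0.0316 0.01  ] [0.5248 0.0298 0.01  ]
batt edge bottom [0.5017 0.0441 0.1518] [0.5209 0.0426 0.1518] tcp [0.51042317 0.0259686  0.15733184]
```

Emit:
jog_arm:
  motion:
    - [[46, 2, 20, 0, 255], [46, 2, 80, 0, 255], [46, 2, 130, 0, 255], [46, 2, 137, 0, 255], [46, 2, 137, 0, 255]]

```text
clock: 19.62
ee_pos: [0.5164, 0.0723, 0.0215]
tool_rot: [[0.077, 0.997, 0.0], [0.997, -0.077, 0.0], [0.0, 0.0, -1.0]]
ft_force: [-0.1, 0.9, -0.8]
finger_gap: 0.202
grasp_force: 20.0
```

Emit:
jog_arm:
  motion:
    - [[0, 0, 4, 0, 255], [0, 0, 7.5, 0, 255], [0, 0, 7.5, 0, 255], [0, 0, 7.5, 0, 255]]

```text
clock: 20.12
ee_pos: [0.5172, 0.0722, 0.0152]
tool_rot: [[0.076, 0.997, 0.004], [0.997, -0.076, -0.001], [-0.001, 0.004, -1.0]]
ft_force: [-0.8, -3.4, 7.9]
finger_gap: 0.2
grasp_force: 20.0
```

Emit:
jog_arm:
  motion:
    - [[-1, -1, -3, 0, 255], [-2, -1, -3, 0, 255], [-2, -1, 1, 0, 255], [-2, -1, 1, 0, 255], [-2, -1, 1, 0, 255]]

```text
clock: 20.75
ee_pos: [0.5157, 0.0707, 0.0133]
tool_rot: [[0.076, 0.997, 0.002], [0.997, -0.076, -0.0], [-0.0, 0.002, -1.0]]
ft_force: [-1.7, -1.1, 12.1]
finger_gap: 0.201
grasp_force: 20.0
```

Emit:
jog_arm:
  motion:
    - [[-1, 0, 0, 0, 255], [-1, 0, 0, 0, 255], [-1, 0, 0, 0, 255]]

```text
clock: 21.12
ee_pos: [0.5158, 0.0702, 0.0133]
tool_rot: [[0.076, 0.997, 0.003], [0.997, -0.076, 0.0], [0.0, 0.003, -1.0]]
ft_force: [0.5, 2.7, 10.9]
finger_gap: 0.204
grasp_force: 20.0
```

Emit:
jog_arm:
  motion:
    - [[0, 0, 0, 0, 170], [0, 0, 0, 0, 110], [0, 0, 0, 0, 110], [0, 0, -40, 0, 110], [0, 0, -90, 0, 110]]

```text
clock: 21.75
ee_pos: [0.5143, 0.0699, 0.1025]
tool_rot: [[0.076, 0.997, -0.003], [0.997, -0.076, 0.0], [0.0, -0.003, -1.0]]
ft_force: [0.7, 0.2, -0.2]
finger_gap: 0.571
grasp_force: 0.0
```

Emit:
jog_arm:
  motion:
    - [[-50, 0, -48, 0, 110], [-50, 0, -48, 0, 110], [-50, 0, -48, 0, 110]]

```text
clock: 22.12
ee_pos: [0.5107, 0.0202, 0.1496]
tool_rot: [[0.076, 0.997, -0.001], [0.997, -0.076, 0.0], [0.0, -0.001, -1.0]]
ft_force: [-0.7, 0.2, -0.1]
finger_gap: 0.571
grasp_force: 0.0
```

```bash
python3 - <<'E'
from h import *
W=cam('wrist','w8')
go(.394,-.212,.15,104)
for ce,a,m in comps(orange(W),6): print(ce.round(1),a,ray(W,*ce,.025)[:2].round(4))
for x in fresh(W,.024):print(x)
cv2.imwrite('pics/w8d.png',cv2.resize(W['f'][60:260,130:390],(780,600),interpolation=cv2.INTER_CUBIC))
E
```

```text
at 22.175 [0.5105 0.0206 0.149 ] gap 0.568 F 0.0
jog mm [-240.8  -98.5   -0.9] roll -18.3 yaw 85.7
[254.7  89.4] 95 [0.5187 0.103 ]
[253.9 251.6] 96 [ 0.5067 -0.0487]
(array([253.2, 127.1]), 515.4, 71.9, 35.9, 18.5, np.float32(-4.4))
(array([171.4, 367.6]), 398.5, -190.6, 38.0, 27.1, np.float32(12.9))
```

View pics/w8d.png

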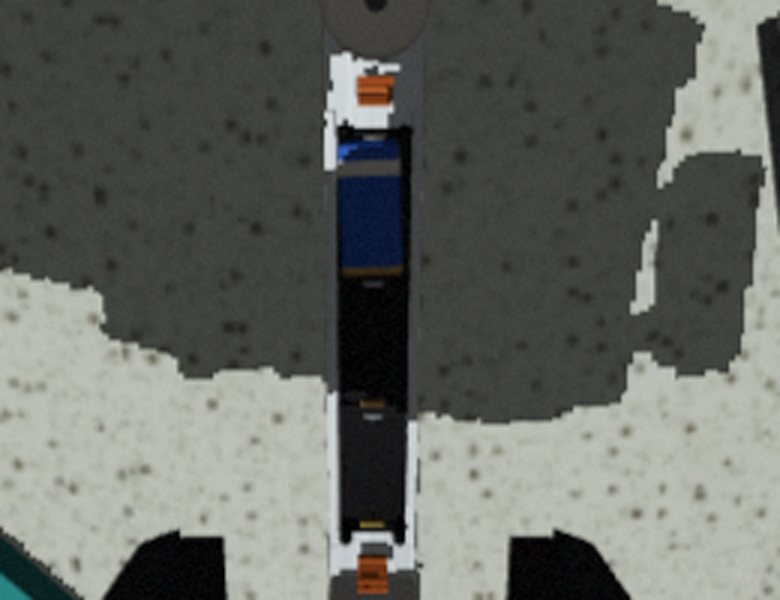

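Fresh battery 1 of 3 sits in bay 3 (crop rows 135-275, columns 338-402) with its brass end toward the switch; the other bays are empty. On to the displaced battery.

Emit:
jog_arm:
  motion:
    - [[-50, -20, 0, -4, 110], [-100, -40, 0, -8, 110], [-150, -60, 0, -12, 110], [-200, -80, 0, -16, 110], [-241, -98, 0, -18.2, 110]]

```text
clock: 22.8
ee_pos: [0.3942, -0.2133, 0.1489]
tool_rot: [[-0.242, 0.97, -0.002], [0.97, 0.242, 0.002], [0.002, -0.001, -1.0]]
ft_force: [1.3, -0.2, 1.2]
finger_gap: 0.565
grasp_force: 0.0
```

Emit:
jog_arm:
  motion:
    - [[0, 0, 0, 0, 110], [0, 0, 0, 0, 110], [0, 0, 0, 0, 110]]

```text
clock: 23.18
ee_pos: [0.3956, -0.2115, 0.1498]
tool_rot: [[-0.241, 0.97, -0.001], [0.97, 0.241, 0.001], [0.001, -0.0, -1.0]]
ft_force: [0.1, 0.0, -0.3]
finger_gap: 0.569
grasp_force: 0.0
```

```bash
cat >> h.py <<'E'
def near(c):
    """battery closest to below the tool: axis, +y end (bottom edge z=0), brass end (top edge z=.018)"""
    tcp=bot.read_state()['ee_pos'];h,s,v=hsv(c)
    k=cv2.morphologyEx(blue(c).astype(np.uint8),cv2.MORPH_CLOSE,np.ones((9,9),np.uint8))
    best=min(comps(k,200),key=lambda q:np.linalg.norm(ray(c,*q[0],.018)[:2]-tcp[:2]))[2]
    cs=cv2.findContours(best.astype(np.uint8),cv2.RETR_EXTERNAL,cv2.CHAIN_APPROX_NONE)[0][0]
    r=cv2.minAreaRect(cs);b=cv2.boxPoints(r);b=b[np.argsort(b[:,1])]
    top=b[:2].mean(0);bot_=b[2:].mean(0)
    return r,top,bot_,ray(c,*top,0)[:2].round(4),ray(c,*bot_,.018)[:2].round(4)
E
python3 - <<'E'
from h import *
W=cam('wrist','w9')
for x in fresh(W):print(x)
print(near(W))
go(.394,-.212,.0055,104)
E
```

```text
(array([250.6, 179.9]), 393.2, -209.4, 37.8, 17.4, np.float32(16.8))
(array([274.1, 303.4]), 451.4, -337.1, 18.1, 16.3, np.float32(14.9))
(((250.50094604492188, 180.02169799804688), (38.65913009643555, 18.63456916809082), 87.51044464111328), array([249.66132, 160.71037], dtype=float32), array([251.34056, 199.33302], dtype=float32), array([ 0.3887, -0.1953]), array([ 0.3985, -0.2276]))
at 23.225 [ 0.3956 -0.2117  0.15  ] gap 0.57 F 0.0
jog mm [ -0.   -1.6 144.5] roll -0.0 yaw 104.0
```

Emit:
jog_arm:
  motion:
    - [[-0.5, -1.5, 60, -2.7, 110], [-0.5, -1.5, 120, -2.7, 110], [-0.5, -1.5, 144.5, -2.7, 110], [-0.5, -1.5, 144.5, -2.7, 110]]

```text
clock: 23.72
ee_pos: [0.3936, -0.2126, 0.0046]
tool_rot: [[-0.286, 0.958, -0.003], [0.958, 0.286, 0.003], [0.003, -0.002, -1.0]]
ft_force: [-0.4, -0.0, 0.1]
finger_gap: 0.572
grasp_force: 0.0
```

Emit:
jog_arm:
  motion:
    - [[0, 0, 0, 0, 255], [0, 0, 0, 0, 255], [0, 0, 0, 0, 255], [0, 0, 0, 0, 255]]

```text
clock: 24.22
ee_pos: [0.3941, -0.2139, 0.0064]
tool_rot: [[-0.285, 0.958, 0.001], [0.958, 0.285, -0.001], [-0.001, 0.001, -1.0]]
ft_force: [0.1, 0.6, 6.6]
finger_gap: 0.208
grasp_force: 20.0
```

Emit:
jog_arm:
  motion:
    - [[0, 0, -20, 0, 255], [0, 0, -60, 0, 255], [0, 0, -100, 0, 255], [0, 0, -100, 0, 255]]

```text
clock: 24.72
ee_pos: [0.3946, -0.2144, 0.1079]
tool_rot: [[-0.285, 0.958, 0.004], [0.958, 0.285, -0.004], [-0.005, 0.003, -1.0]]
ft_force: [0.0, 0.3, -0.6]
finger_gap: 0.2
grasp_force: 20.0
```

Emit:
jog_arm:
  motion:
    - [[39, 37, 0, 4.2, 255], [78, 74, 0, 8.4, 255], [117, 111, 0, 12.6, 255], [156, 148, 0, 16.8, 255], [195, 183.5, 0, 21.1, 255]]

```text
clock: 25.35
ee_pos: [0.5142, 0.0273, 0.1045]
tool_rot: [[0.081, 0.997, -0.002], [0.997, -0.081, 0.0], [0.0, -0.002, -1.0]]
ft_force: [0.9, -0.5, -0.7]
finger_gap: 0.202
grasp_force: 20.0
```

Emit:
jog_arm:
  motion:
    - [[0, 0, 0, 0, 255], [0, 0, 0, 0, 255], [0, 0, 0, 0, 255]]

```text
clock: 25.72
ee_pos: [0.5136, 0.0245, 0.1054]
tool_rot: [[0.08, 0.997, -0.001], [0.997, -0.08, 0.0], [-0.0, -0.001, -1.0]]
ft_force: [-1.0, -1.2, -0.1]
finger_gap: 0.198
grasp_force: 20.0
```

```bash
python3 - <<'E'
from h import *
W=cam('wrist','w10')
go(.5138,.0267,.0125,85.6)
E
```

```text
at 25.775 [0.5137 0.0245 0.1055] gap 0.202 F 20.0
jog mm [ 2.2 -0.  93. ] roll -0.2 yaw 85.4
```

Emit:
jog_arm:
  motion:
    - [[1.6, 0, 40, -0.2, 255], [1.6, 0, 75, -0.2, 255], [1.6, 0, 85, -0.2, 255], [1.6, 0, 85, -0.2, 255]]

```text
clock: 26.28
ee_pos: [0.5143, 0.0266, 0.021]
tool_rot: [[0.076, 0.997, -0.0], [0.997, -0.076, 0.0], [-0.0, -0.0, -1.0]]
ft_force: [0.4, 0.5, -0.7]
finger_gap: 0.206
grasp_force: 20.0
```

Emit:
jog_arm:
  motion:
    - [[0, 0, 4, 0, 255], [0, 0, 8, 0, 255], [0, 0, 8, 0, 255], [0, 0, 8, 0, 255]]

```text
clock: 26.78
ee_pos: [0.515, 0.0266, 0.0139]
tool_rot: [[0.075, 0.997, 0.003], [0.997, -0.075, -0.001], [-0.001, 0.003, -1.0]]
ft_force: [-1.1, -3.2, 5.7]
finger_gap: 0.201
grasp_force: 20.0
```

Emit:
jog_arm:
  motion:
    - [[-1, -1, -2, 0, 255], [-1, -1, -2, 0, 255], [-1, -1, 1, 0, 255], [-1, -1, 1, 0, 255], [-1, -1, 1, 0, 255]]

```text
clock: 27.4
ee_pos: [0.5134, 0.0264, 0.012]
tool_rot: [[0.075, 0.997, 0.001], [0.997, -0.075, 0.0], [0.0, 0.001, -1.0]]
ft_force: [-0.1, 2.2, 5.9]
finger_gap: 0.202
grasp_force: 20.0
```

Emit:
jog_arm:
  motion:
    - [[0, 0, 0, 0, 170], [0, 0, 0, 0, 110], [0, 0, 0, 0, 110], [0, 0, -40, 0, 110], [0, 0, -90, 0, 110]]

```text
clock: 28.02
ee_pos: [0.5126, 0.0263, 0.1021]
tool_rot: [[0.076, 0.997, -0.003], [0.997, -0.076, 0.0], [0.0, -0.003, -1.0]]
ft_force: [-0.0, -0.5, 0.4]
finger_gap: 0.567
grasp_force: 0.0
```

Emit:
jog_arm:
  motion:
    - [[-30, 0, -48, 0, 110], [-30, 0, -48, 0, 110], [-30, 0, -48, 0, 110]]

```text
clock: 28.4
ee_pos: [0.5103, -0.0034, 0.1489]
tool_rot: [[0.076, 0.997, -0.001], [0.997, -0.076, 0.001], [0.0, -0.002, -1.0]]
ft_force: [-0.5, -0.6, -0.7]
finger_gap: 0.571
grasp_force: 0.0
```

```bash
python3 - <<'E'
from h import *
W=cam('wrist','w11');D=cam('side','d11');S=cam('scene','s11')
go(.46,-.358,.15,118)
for ce,a,m in comps(orange(W),6): print(ce.round(1),a,ray(W,*ce,.025)[:2].round(4))
for x in fresh(W,.024):print(x)
a=cv2.resize(W['f'][60:260,160:360],(600,600),interpolation=cv2.INTER_CUBIC)
b=cv2.resize(D['f'][190:250,215:275],(200,200),interpolation=cv2.INTER_CUBIC)
d=cv2.resize(S['f'][175:215,200:260],(200,133),interpolation=cv2.INTER_CUBIC)
o=np.zeros((600,800,3),np.uint8);o[:,:600]=a;o[:200,600:]=b;o[220:353,600:]=d
cv2.imwrite('pics/w11d.png',o)
E
```

```text
at 28.55 [ 0.5103 -0.0031  0.1484] gap 0.574 F 0.0
jog mm [-357.6  -23.6   -1.7] roll -32.3 yaw 85.7
[252.8 230.7] 99 [ 0.507  -0.0491]
(array([252.3, 122.8]), 513.9, 50.3, 77.9, 18.5, np.float32(-2.9))
```

View pics/w11d.png

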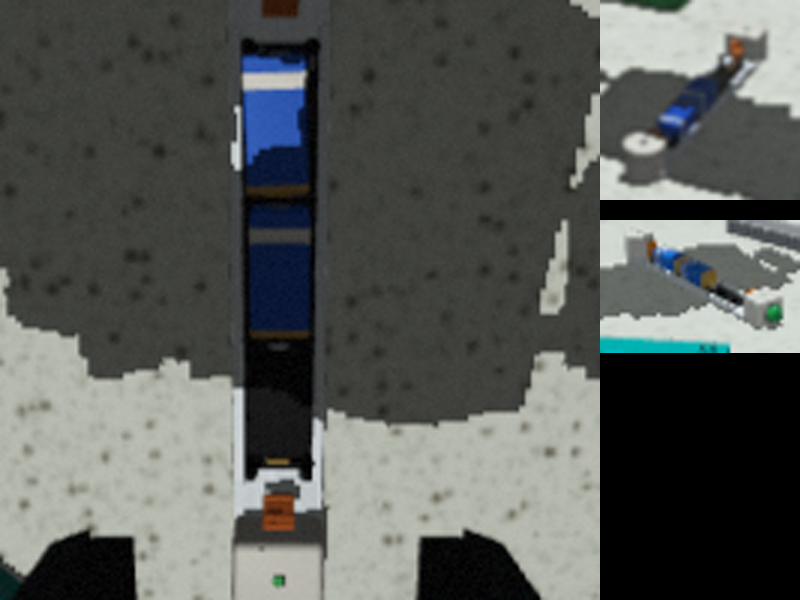

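Both batteries sit square in bays 3 and 2 (crop rows 45-195 and 200-335) with brass ends toward the switch. Bay 1 is still empty, and the light has not moved.

Emit:
jog_arm:
  motion:
    - [[-60, -4, 0, -6, 130], [-120, -8, 0, -12, 150], [-180, -12, 0, -18, 150], [-235, -16, 0, -24, 150], [-290, -20, 0, -30, 150]]

```text
clock: 29.18
ee_pos: [0.4685, -0.2926, 0.1487]
tool_rot: [[-0.437, 0.9, -0.001], [0.9, 0.437, 0.001], [0.002, -0.001, -1.0]]
ft_force: [0.6, 0.1, 0.6]
finger_gap: 0.413
grasp_force: 0.0
```

```bash
python3 - <<'E'
from h import *
go(.46,-.3575,.15,118.5)
E
```

```text
at 29.175 [ 0.4685 -0.2926  0.1487] gap 0.413 F 0.0
jog mm [-54.7 -36.   -1.4] roll -2.6 yaw 115.9
```

Emit:
jog_arm:
  motion:
    - [[-28, -18, -1, -2.6, 150], [-54.5, -36, -1, -2.6, 150], [-54.5, -36, -1, -2.6, 150], [-54.5, -36, -1, -2.6, 150]]

```text
clock: 29.68
ee_pos: [0.4603, -0.3549, 0.15]
tool_rot: [[-0.474, 0.88, -0.001], [0.88, 0.474, 0.002], [0.002, -0.0, -1.0]]
ft_force: [-0.2, 0.1, 0.5]
finger_gap: 0.414
grasp_force: 0.0
```

```bash
python3 - <<'E'
from h import *
W=cam('wrist','w12')
for x in fresh(W):print(x)
r,a,b,p,q=near(W);print(r,a,b,p,q)
d=(p-q)/np.linalg.norm(p-q);c=p-d*.0187;y=np.degrees(np.arctan2(d[1],d[0]));print(c,y)
go(*c,.0055,y)
E
```

```text
(array([251.1, 182.6]), 459.0, -355.2, 38.3, 17.2, np.float32(28.3))
((251.0, 182.5), (39.0, 18.0), 90.0) [251. 163.] [251. 202.] [ 0.4519 -0.342 ] [ 0.4681 -0.372 ]
[ 0.46078528 -0.35845423] 118.3690462932786
at 29.725 [ 0.4604 -0.3547  0.1503] gap 0.414 F 0.0
jog mm [ -3.7  -1.4 144.8] roll -0.0 yaw 118.3
```

Emit:
jog_arm:
  motion:
    - [[-3.5, -1, 60, 0, 150], [-3.5, -1, 120, 0, 150], [-3.5, -1, 145, 0, 150], [-3.5, -1, 145, 0, 150]]

```text
clock: 30.22
ee_pos: [0.4608, -0.358, 0.0044]
tool_rot: [[-0.475, 0.88, -0.002], [0.88, 0.475, 0.003], [0.004, -0.001, -1.0]]
ft_force: [-0.3, 0.3, -0.4]
finger_gap: 0.414
grasp_force: 0.0
```

Emit:
jog_arm:
  motion:
    - [[0, 0, 0, 0, 255], [0, 0, 0, 0, 255], [0, 0, 0, 0, 255], [0, 0, 0, 0, 255]]

```text
clock: 30.72
ee_pos: [0.4615, -0.3599, 0.0072]
tool_rot: [[-0.474, 0.881, 0.002], [0.881, 0.474, -0.002], [-0.002, 0.001, -1.0]]
ft_force: [-0.9, 2.3, 7.5]
finger_gap: 0.201
grasp_force: 20.0
```

Emit:
jog_arm:
  motion:
    - [[0, 0, -20, 0, 255], [0, 0, -60, 0, 255], [0, 0, -100, 0, 255], [0, 0, -100, 0, 255]]

```text
clock: 31.22
ee_pos: [0.4618, -0.3606, 0.109]
tool_rot: [[-0.474, 0.881, 0.004], [0.881, 0.474, -0.005], [-0.006, 0.001, -1.0]]
ft_force: [0.5, -0.6, -1.1]
finger_gap: 0.199
grasp_force: 20.0
```

Emit:
jog_arm:
  motion:
    - [[46, 34, 0, 6, 255], [92, 69, 0, 12, 255], [138, 104, 0, 18, 255], [184, 138, 0, 24, 255], [230, 172, 0, 30, 255]]

```text
clock: 31.85
ee_pos: [0.5031, -0.0737, 0.105]
tool_rot: [[0.034, 0.999, -0.001], [0.999, -0.034, 0.0], [0.0, -0.001, -1.0]]
ft_force: [0.6, -0.3, -0.4]
finger_gap: 0.198
grasp_force: 20.0
```

Emit:
jog_arm:
  motion:
    - [[0, 0, 0, 0, 255], [0, 0, 0, 0, 255]]

```text
clock: 32.1
ee_pos: [0.5033, -0.076, 0.1052]
tool_rot: [[0.029, 1.0, -0.001], [1.0, -0.029, -0.0], [-0.0, -0.001, -1.0]]
ft_force: [-0.0, -0.3, -1.1]
finger_gap: 0.204
grasp_force: 20.0
```

```bash
python3 - <<'E'
from h import *
go(.5105,-.017,.021,85.6)
E
```

```text
at 32.1 [ 0.5033 -0.076   0.1052] gap 0.204 F 20.0
jog mm [59.2  5.5 84.2] roll 2.7 yaw 88.3
```

Emit:
jog_arm:
  motion:
    - [[58, 5.5, 0, 2.7, 255], [58, 5.5, 50, 2.7, 255], [58, 5.5, 80, 2.7, 255], [58, 5.5, 84, 2.7, 255], [58, 5.5, 84, 2.7, 255]]

```text
clock: 32.72
ee_pos: [0.5112, -0.0189, 0.0222]
tool_rot: [[0.078, 0.997, 0.001], [0.997, -0.078, -0.0], [-0.0, 0.001, -1.0]]
ft_force: [0.4, -0.2, 0.0]
finger_gap: 0.201
grasp_force: 20.0
```

Emit:
jog_arm:
  motion:
    - [[0, 0, 4, 0, 255], [0, 0, 7, 0, 255], [0, 0, 7, 0, 255], [0, 0, 7, 0, 255]]

```text
clock: 33.22
ee_pos: [0.5108, -0.0178, 0.0149]
tool_rot: [[0.077, 0.997, 0.0], [0.997, -0.077, -0.0], [-0.0, 0.0, -1.0]]
ft_force: [-0.8, -0.1, -0.8]
finger_gap: 0.201
grasp_force: 20.0
```

Emit:
jog_arm:
  motion:
    - [[0, 0, 2.5, 0, 255], [0, 0, 2.5, 0, 255], [0, 0, 2.5, 0, 170], [0, 0, 2.5, 0, 110], [0, 0, 2.5, 0, 110]]

```text
clock: 33.85
ee_pos: [0.5107, -0.0178, 0.0121]
tool_rot: [[0.077, 0.997, -0.0], [0.997, -0.077, 0.0], [0.0, -0.0, -1.0]]
ft_force: [-0.2, -0.5, 0.2]
finger_gap: 0.518
grasp_force: 0.0
```

Emit:
jog_arm:
  motion:
    - [[0, 0, -40, 0, 110], [0, 0, -90, 0, 110], [0, 0, -140, 0, 110], [0, 0, -140, 0, 110]]

```text
clock: 34.35
ee_pos: [0.5121, -0.0181, 0.1554]
tool_rot: [[0.077, 0.997, 0.007], [0.997, -0.077, -0.002], [-0.001, 0.007, -1.0]]
ft_force: [0.9, -1.4, -1.0]
finger_gap: 0.569
grasp_force: 0.0
```

```bash
python3 - <<'E'
from h import *
W=cam('wrist','w13')
go(.645,.02,.15,91)
for x in fresh(W,.024):print(x)
for ce,a,m in comps(orange(W),6): print(ce.round(1),a,ray(W,*ce,.025)[:2].round(4))
E
```

```text
at 34.4 [ 0.5111 -0.0178  0.1532] gap 0.57 F 0.0
jog mm [ 48.1 130.5   3.6] roll -5.4 yaw 85.6
(array([248.1, 126.3]), 512.8, 28.8, 120.5, 18.7, np.float32(-3.2))
[249.   35.8] 8 [0.5197 0.1057]
[248.3 211.2] 28 [ 0.5068 -0.0463]
[248. 217.] 50 [ 0.506  -0.0522]
```

Emit:
jog_arm:
  motion:
    - [[13, 35, 0, -2, 60], [26, 70, 0, -4, 0], [39, 105, 0, -5.4, 0], [48, 130, 0, -5.4, 0], [48, 130, 0, -5.4, 0]]

```text
clock: 35.02
ee_pos: [0.6443, 0.0204, 0.1496]
tool_rot: [[-0.018, 1.0, -0.003], [1.0, 0.018, 0.0], [0.001, -0.003, -1.0]]
ft_force: [0.1, 0.4, -0.1]
finger_gap: 1.002
grasp_force: 0.0
```

```bash
python3 - <<'E'
from h import *
W=cam('wrist','w14')
go(.645,.03,.15,91)
a=cv2.imread('pics/w13.png')[10:310,150:350]
b=W['f'][20:320,180:380]
cv2.imwrite('pics/m.png',np.hstack([cv2.resize(a,(400,600)),cv2.resize(b,(400,600))]))
E
```

```text
at 35.075 [0.6434 0.0201 0.1502] gap 0.998 F 0.0
jog mm [9.8 1.8 0.2] roll -0.0 yaw 91.0
```

View pics/m.png

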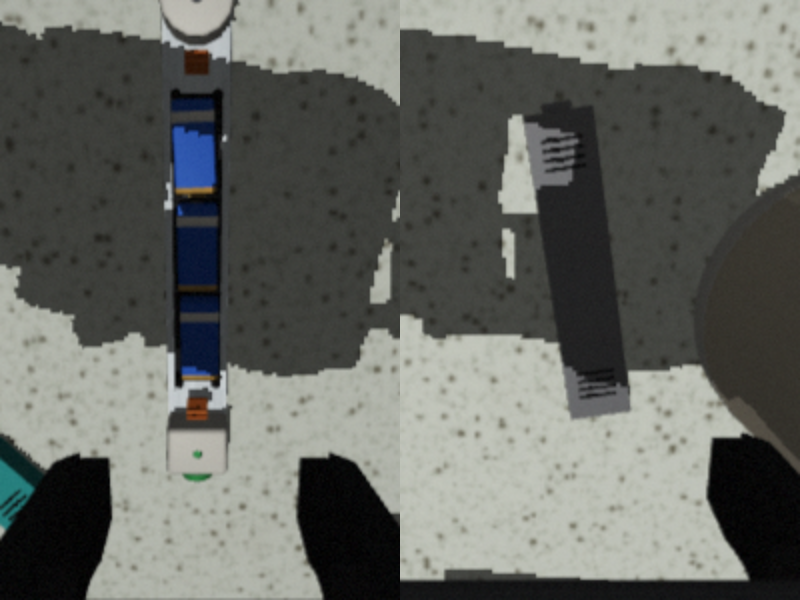

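Left panel: all three fresh batteries are in the bays with brass ends down toward the switch. Right panel: the cover's top runs from (525,122)/(594,107) to (570,418)/(629,412), and the kettle is close by at (700,300).

```bash
python3 - <<'E'
from h import *
W=cam('wrist');S=cam('scene');D=cam('side')
P=lambda u,v,z=.017:ray(W,180+(u-400)/2,20+v/2,z)[:2]
tl,tr,br,bl=P(525,122),P(594,107),P(629,412),P(570,418)
print(tl,tr,br,bl,'L',np.linalg.norm((tl+tr-bl-br)/2),'w',np.linalg.norm(tr-tl),np.linalg.norm(br-bl))
c=(tl+tr+bl+br)/4;d=(tl+tr-bl-br);y=np.degrees(np.arctan2(d[1],d[0]));print('c',c,'yaw',y)
d1=tl-bl;d2=tr-br;print(np.degrees(np.arctan2(d1[1],d1[0])),np.degrees(np.arctan2(d2[1],d2[0])))
print('kettle edge wrist at z=0,.1,.2',[P(697,290,z).round(3) for z in(0,.07,.1,.2)])
k=.64
for a in((415,272),(470,272),(418,200),(467,210)):print('S',[ray(S,a[0]*k,a[1]*k,z)[:2].round(3) for z in(0,.1)])
for b in((197,330),(273,330)):print('D',[ray(D,b[0]*k,b[1]*k,z)[:2].round(3) for z in(0,.1)])
go(*c,.006,y)
E
```

```text
[0.63284652 0.11004213] [0.66194495 0.11649207] [ 0.68534692 -0.02410988] [ 0.65624243 -0.02791997] L 0.14123382155162142 w 0.029804707755973762 0.02935282236749174
c [0.6590952  0.04362609] yaw 99.53645883771588
99.62477522426825 99.44975614124469
kettle edge wrist at z=0,.1,.2 [array([0.717, 0.034]), array([0.7  , 0.051]), array([0.692, 0.058]), array([0.666, 0.081])]
S [array([0.742, 0.07 ]), array([ 0.552, -0.099])]
S [array([ 0.837, -0.025]), array([ 0.629, -0.175])]
S [array([1.262, 0.528]), array([0.972, 0.27 ])]
S [array([1.282, 0.326]), array([0.988, 0.108])]
D [array([0.835, 0.065]), array([0.724, 0.227])]
D [array([0.71 , 0.026]), array([0.62 , 0.194])]
at 35.225 [0.6431 0.0198 0.1518] gap 1.004 F 0.0
jog mm [ 23.6  16.6 145.8] roll -8.6 yaw 90.9
```

Kettle clearance is too tight for a centred grasp, since the gripper body would touch it. I'll grip the cover's far end with the tool offset away from the kettle, drag the cover clear, and then regrip at its centre.

Emit:
jog_arm:
  motion:
    - [[35, -6, 0, -4, 0], [69.5, -13, 0, -8.6, 0], [69.5, -13, 0, -8.6, 0], [69.5, -13, 50, -8.6, 0], [69.5, -13, 100, -8.6, 0]]

```text
clock: 35.85
ee_pos: [0.63, 0.0881, 0.0517]
tool_rot: [[-0.164, 0.986, 0.002], [0.986, 0.164, -0.0], [-0.001, 0.002, -1.0]]
ft_force: [0.3, 0.5, -1.0]
finger_gap: 0.998
grasp_force: 0.0
```

```bash
python3 - <<'E'
from h import *
W=cam('wrist','w15');go(.6291,.0892,.008,99.5)
cv2.imwrite('pics/w15b.png',W['f'][100:,100:480])
E
```

```text
at 35.9 [0.6266 0.088  0.0446] gap 0.996 F 0.0
jog mm [ 0.7  3.1 36.6] roll -0.1 yaw 99.4
```

View pics/w15b.png

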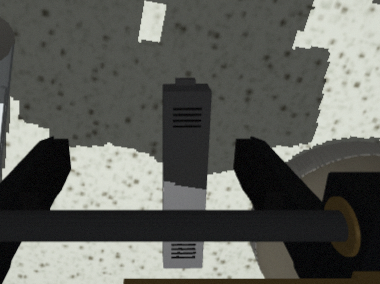

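The cover sits between the open fingers (columns 163-210 of the crop, finger tips at 68 and 237), and the kettle is behind the right finger with clearance.

Emit:
jog_arm:
  motion:
    - [[0, 1, 20, 0, 0], [0, 1, 36, 0, 0], [0, 1, 36, 0, 0]]

```text
clock: 36.28
ee_pos: [0.6305, 0.0889, 0.0159]
tool_rot: [[-0.165, 0.986, -0.002], [0.986, 0.165, -0.0], [0.0, -0.002, -1.0]]
ft_force: [-0.3, -0.1, -0.1]
finger_gap: 1.001
grasp_force: 0.0
```

Emit:
jog_arm:
  motion:
    - [[0, 0, 0, 0, 255], [0, 0, 0, 0, 255], [0, 0, 0, 0, 255], [0, 0, 0, 0, 255], [0, 0, 0, 0, 255]]
  force: 10

```text
clock: 36.9
ee_pos: [0.631, 0.0895, 0.0163]
tool_rot: [[-0.166, 0.986, 0.0], [0.986, 0.166, -0.0], [-0.0, 0.0, -1.0]]
ft_force: [0.5, 0.1, 0.2]
finger_gap: 0.458
grasp_force: 0.1
```

Emit:
jog_arm:
  motion:
    - [[0, -10, -2, 0, 255], [0, -20, -2, 0, 255], [0, -30, -2, 0, 255], [0, -38, -2, 0, 255], [0, -38, -2, 0, 255]]

```text
clock: 37.52
ee_pos: [0.5929, 0.0831, 0.0184]
tool_rot: [[-0.166, 0.986, -0.0], [0.986, 0.166, 0.0], [0.0, -0.0, -1.0]]
ft_force: [-0.0, -0.2, 0.0]
finger_gap: 0.008
grasp_force: 0.0
```

Emit:
jog_arm:
  motion:
    - [[0, 0, -60, 0, 255], [0, 0, -120, 0, 150], [0, 0, -130, 0, 0], [0, 0, -130, 0, 0]]

```text
clock: 38.02
ee_pos: [0.5935, 0.0832, 0.1481]
tool_rot: [[-0.166, 0.986, 0.0], [0.986, 0.166, -0.0], [-0.0, 0.0, -1.0]]
ft_force: [-0.1, -0.0, -0.6]
finger_gap: 0.323
grasp_force: 0.0
```

```bash
cat >> h.py <<'E'
def cover(c,lo=(.55,-.06),hi=(.70,.16)):
    f=c['f'].astype(int);mx=f.max(2);mn=f.min(2)
    h,s,v=hsv(c)
    b,g,r=f[...,0],f[...,1],f[...,2]
    # cover is neutral/bluish grey, table and its shadow slightly green-yellow
    return (g-b<4)&(mx>15)&(mx<140)
E
python3 - <<'E'
from h import *
W=cam('wrist','w16')
s=bot.read_state();print(s['ee_pos'])
f=W['f'];cv2.imwrite('pics/w16b.png',np.hstack([f[:320,100:450],cv2.cvtColor(cover(W)[:320,100:450].astype(np.uint8)*255,cv2.COLOR_GRAY2BGR)]))
E
```

```text
[0.59298087 0.08318941 0.1469742 ]
```

View pics/w16b.png

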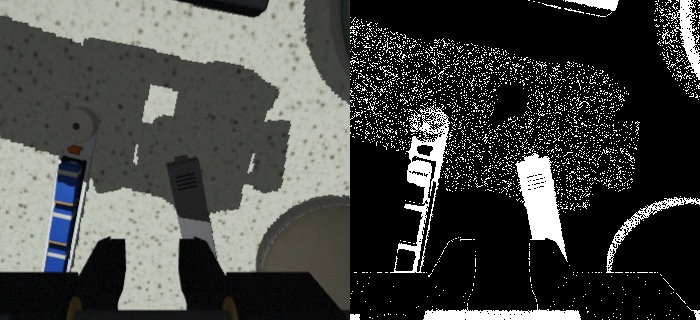

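The cover barely moved (crop columns 170-215 from row 157 down) because the fingers closed above its top. The grey mask isolates it well, so I'll measure its edges from that and retry deeper.

```bash
cat >> h.py <<'E'
def measure_cover(c,seed,z=.017):
    m=cv2.medianBlur(cover(c).astype(np.uint8)*255,5)>0
    best=min(comps(m,300),key=lambda q:np.linalg.norm(ray(c,*q[0],z)[:2]-np.array(seed)))[2]
    v,u=np.nonzero(best);P=np.array([ray(c,a,b,z)[:2] for a,b in zip(u,v)])
    rows=[]
    for r in np.unique(v):
        q=u[v==r];L=ray(c,q.min()-.5,r,z)[:2];R=ray(c,q.max()+.5,r,z)[:2];rows.append((r,*L,*R))
    return np.array(rows),P
E
python3 - <<'E'
from h import *
W=cam('wrist','w17');rows,P=measure_cover(W,(.655,.07))
w=np.hypot(rows[:,3]-rows[:,1],rows[:,4]-rows[:,2])
for r,x in list(zip(rows,w))[::6]: print(r.round(4),x.round(4))
good=(abs(w-np.median(w))<.003)
M=(rows[:,1:3]+rows[:,3:])[good]/2
p=np.polyfit(M[:,1],M[:,0],1);yaw=90-np.degrees(np.arctan(p[0]));print('x=',p,'yaw',yaw,'y range',M[0,1],M[-1,1])
print(-W['R'].T@W['t'])
E
```

```text
[1.540e+02 6.140e-01 1.150e-01 6.185e-01 1.158e-01] 0.0045
[1.600e+02 6.079e-01 1.084e-01 6.313e-01 1.123e-01] 0.0237
[1.660e+02 6.026e-01 1.018e-01 6.343e-01 1.071e-01] 0.0321
[1.720e+02 6.037e-01 9.620e-02 6.355e-01 1.016e-01] 0.0323
[1.780e+02 6.065e-01 9.090e-02 6.386e-01 9.630e-02] 0.0325
[1.840e+02 6.095e-01 8.550e-02 6.408e-01 9.080e-02] 0.0318
[1.900e+02 6.115e-01 7.980e-02 6.430e-01 8.510e-02] 0.032
[1.960e+02 6.135e-01 7.410e-02 6.453e-01 7.950e-02] 0.0322
[2.020e+02 6.156e-01 6.830e-02 6.485e-01 7.390e-02] 0.0334
[2.080e+02 6.196e-01 6.280e-02 6.499e-01 6.790e-02] 0.0307
[2.140e+02 6.217e-01 5.680e-02 6.522e-01 6.200e-02] 0.0309
[2.200e+02 6.239e-01 5.080e-02 6.546e-01 5.600e-02] 0.0311
[2.260e+02 6.271e-01 4.480e-02 6.570e-01 4.990e-02] 0.0303
[2.320e+02 6.293e-01 3.870e-02 6.594e-01 4.380e-02] 0.0306
[2.380e+02 6.325e-01 3.250e-02 6.619e-01 3.750e-02] 0.0298
[2.440e+02 6.605e-01 3.050e-02 6.654e-01 3.140e-02] 0.005
x= [-0.41553787  0.66150865] yaw 112.56473503290113 y range 0.10716014326337323 0.03395315289859539
[0.57877133 0.16567117 0.29332788]
```

Emit:
jog_arm:
  motion:
    - [[-8, 11, 0, -7, 0], [-17.7, 22.7, 0, -13.1, 0], [-17.7, 22.7, 60, -13.1, 0], [-17.7, 22.7, 110, -13.1, 0], [-17.7, 22.7, 110, -13.1, 0]]

```text
clock: 38.75
ee_pos: [0.6161, 0.0695, 0.0337]
tool_rot: [[-0.385, 0.923, -0.01], [0.923, 0.385, 0.001], [0.005, -0.009, -1.0]]
ft_force: [0.4, 0.8, -0.9]
finger_gap: 0.976
grasp_force: 0.0
```

```bash
python3 - <<'E'
from h import *
go(.6183,.0695,.007,112.6)
E
```

```text
at 38.75 [0.6161 0.0695 0.0337] gap 0.976 F 0.0
jog mm [-1.   2.2 26.6] roll 0.1 yaw 112.7
```

Emit:
jog_arm:
  motion:
    - [[0, 0, 15, 0, 0], [0, 0, 28, 0, 0], [0, 0, 28, 0, 0], [0, 0, 28, 0, 0]]

```text
clock: 39.25
ee_pos: [0.6191, 0.0695, 0.0109]
tool_rot: [[-0.385, 0.923, 0.001], [0.923, 0.385, -0.0], [-0.0, 0.001, -1.0]]
ft_force: [0.3, 1.2, 0.3]
finger_gap: 1.001
grasp_force: 0.0
```

Emit:
jog_arm:
  motion:
    - [[0, 0, 0, 0, 100], [0, 0, 0, 0, 130], [0, 0, 0, 0, 255], [0, 0, 0, 0, 255], [0, 0, 0, 0, 255]]
  force: 10

```text
clock: 39.88
ee_pos: [0.6188, 0.0695, 0.0103]
tool_rot: [[-0.385, 0.923, 0.0], [0.923, 0.385, 0.0], [-0.0, 0.0, -1.0]]
ft_force: [0.4, 1.1, 0.4]
finger_gap: 0.458
grasp_force: 0.1
```

Emit:
jog_arm:
  motion:
    - [[0, 0, 0, 0, 255], [0, 0, 0, 0, 255], [0, 0, 0, 0, 255]]

```text
clock: 40.25
ee_pos: [0.6188, 0.0695, 0.0103]
tool_rot: [[-0.385, 0.923, 0.0], [0.923, 0.385, -0.0], [-0.0, 0.0, -1.0]]
ft_force: [0.7, -0.5, 0.8]
finger_gap: 0.346
grasp_force: 9.8
```

Emit:
jog_arm:
  motion:
    - [[0, -5, -5, 7, 255], [0, -10, -5, 14, 255], [-1, -16, -5, 21, 255], [-1.5, -21, -5, 27, 255], [-1.5, -21, -5, 27, 255]]

```text
clock: 40.88
ee_pos: [0.5998, 0.0599, 0.0152]
tool_rot: [[0.075, 0.997, -0.0], [0.997, -0.075, 0.0], [0.0, -0.0, -1.0]]
ft_force: [0.8, -0.2, 0.3]
finger_gap: 0.342
grasp_force: 9.8
```

Emit:
jog_arm:
  motion:
    - [[0, 0, 5, 0, 255], [0, 0, 5, 0, 255], [0, 0, 5, 0, 130], [0, 0, 5, 0, 130], [0, 0, 5, 0, 110]]

```text
clock: 41.5
ee_pos: [0.6, 0.06, 0.0102]
tool_rot: [[0.075, 0.997, -0.0], [0.997, -0.075, 0.0], [0.0, -0.0, -1.0]]
ft_force: [-0.9, -0.3, -0.2]
finger_gap: 0.562
grasp_force: 0.0
```

Emit:
jog_arm:
  motion:
    - [[0, 0, -50, 0, 110], [-15, 0, -110, 0, 60], [-35, 0, -150, 0, 60], [-35, 0, -150, 0, 60], [-35, 0, -150, 0, 60]]

```text
clock: 42.12
ee_pos: [0.5968, 0.0253, 0.1593]
tool_rot: [[0.076, 0.997, -0.002], [0.997, -0.076, 0.0], [0.0, -0.002, -1.0]]
ft_force: [-0.9, 0.3, -0.4]
finger_gap: 0.765
grasp_force: 0.0
```

```bash
cat >> h.py <<'E'
def report_cover(c,seed,z=.017):
    rows,P=measure_cover(c,seed,z)
    w=np.hypot(rows[:,3]-rows[:,1],rows[:,4]-rows[:,2]);med=np.median(w)
    g=abs(w-med)<.003;M=(rows[:,1:3]+rows[:,3:])[g]/2
    p=np.polyfit(M[:,1],M[:,0],1);d=np.array([p[0],1.]);d/=np.linalg.norm(d)
    print('w',med.round(4),'yaw',np.degrees(np.arctan2(d[1],d[0])).round(2))
    full=rows[w>.7*med];top=(full[0,1:3]+full[0,3:])/2;bt=(full[-1,1:3]+full[-1,3:])/2
    print('ends',top.round(4),bt.round(4),'mid',((top+bt)/2).round(4),'len',np.linalg.norm(top-bt).round(4),'rows',full[0,0],full[-1,0],'all',rows[0,0],rows[-1,0],'cam',(-c['R'].T@c['t']).round(4))
E
python3 - <<'E'
from h import *
W=cam('wrist','w18');report_cover(W,(.597,.025));go(.597,.025,.007,85.6)
for ce,a,m in comps(orange(W),6): print(ce.round(1),a,ray(W,*ce,.025)[:2].round(4))
E
```

```text
w 0.0315 yaw 89.69
ends [0.604 0.094] [ 0.5968 -0.0483] mid [0.6004 0.0228] len 0.1425 rows 106.0 247.0 all 102.0 248.0 cam [0.6028 0.1087 0.3056]
at 42.175 [0.5967 0.0255 0.1588] gap 0.766 F 0.0
jog mm [ -0.5   0.7 151.8] roll 0.1 yaw 85.7
```

Emit:
jog_arm:
  motion:
    - [[-2.5, 0.5, 60, 0, 60], [-2.5, 0.5, 120, 0, 60], [-2.5, 0.5, 150.5, 0, 60], [-2.5, 0.5, 150.5, 0, 60], [-2.5, 0.5, 150.5, 0, 60]]

```text
clock: 42.8
ee_pos: [0.5981, 0.0227, 0.0105]
tool_rot: [[0.075, 0.997, 0.001], [0.997, -0.075, -0.0], [-0.0, 0.001, -1.0]]
ft_force: [0.3, 0.4, -0.1]
finger_gap: 0.764
grasp_force: 0.0
```

Emit:
jog_arm:
  motion:
    - [[0, 0, 0, 0, 255], [0, 0, 0, 0, 255], [0, 0, 0, 0, 255], [0, 0, 0, 0, 255], [0, 0, 0, 0, 255]]
  force: 30

```text
clock: 43.42
ee_pos: [0.5978, 0.0225, 0.01]
tool_rot: [[0.076, 0.997, 0.0], [0.997, -0.076, -0.0], [-0.0, 0.0, -1.0]]
ft_force: [-0.7, -0.1, 2.4]
finger_gap: 0.334
grasp_force: 29.4
```

Emit:
jog_arm:
  motion:
    - [[0, 0, -20, 0, 255], [0, 0, -60, 0, 255], [0, 0, -100, 0, 255], [0, 0, -100, 0, 255], [0, 0, -100, 0, 255]]

```text
clock: 44.05
ee_pos: [0.5971, 0.0226, 0.1087]
tool_rot: [[0.076, 0.997, -0.002], [0.997, -0.076, 0.0], [0.0, -0.002, -1.0]]
ft_force: [0.1, -0.3, -0.6]
finger_gap: 0.334
grasp_force: 29.4
```

```bash
python3 - <<'E'
from h import *
go(.513,.027,.107,85.6)
E
```

```text
at 44.05 [0.5971 0.0226 0.1087] gap 0.334 F 29.4
jog mm [ -2.  -84.2   1.9] roll 0.1 yaw 85.7
```

Emit:
jog_arm:
  motion:
    - [[-1, -42, 0, 0, 255], [-2, -83.5, 0, 0, 255], [-2, -83.5, 30, 0, 255], [-2, -83.5, 55, 0, 255], [-2, -83.5, 55, 0, 255]]

```text
clock: 44.68
ee_pos: [0.5127, 0.0271, 0.0525]
tool_rot: [[0.076, 0.997, -0.006], [0.997, -0.076, 0.001], [0.001, -0.006, -1.0]]
ft_force: [-0.3, 0.2, 0.0]
finger_gap: 0.334
grasp_force: 29.4
```

```bash
python3 - <<'E'
from h import *
go(.5135,.027,.034,85.6)
W=cam('wrist','w19');z=bot.read_state()['ee_pos'][2]+.007
for ce,a,m in comps(orange(W),6): print(ce.round(1),a,ray(W,*ce,.025)[:2].round(4))
rows,P=measure_cover(W,(.515,.06),z)
for r in rows[::5]: print(r.round(4),((r[1:3]+r[3:])/2).round(4),round(np.hypot(r[3]-r[1],r[4]-r[2]),4))
cv2.imwrite('pics/w19b.png',cv2.resize(W['f'][:330,120:400],(680,600*1),interpolation=cv2.INTER_CUBIC))
E
```

```text
at 44.675 [0.5127 0.0271 0.0525] gap 0.334 F 29.4
jog mm [-0.   0.9 18.5] roll 0.1 yaw 85.7
[255.9  98.6] 10 [0.5201 0.1054]
[73.      0.5096  0.1175  0.5101  0.1174] [0.5099 0.1174] 0.0004
[78.      0.5086  0.1156  0.5304  0.1139] [0.5195 0.1147] 0.0218
[83.      0.5084  0.1136  0.5303  0.1119] [0.5193 0.1128] 0.0219
[88.      0.5082  0.1116  0.5302  0.11  ] [0.5192 0.1108] 0.022
[93.      0.5084  0.1096  0.5301  0.1079] [0.5193 0.1088] 0.0217
[98.      0.5082  0.1076  0.5296  0.1059] [0.5189 0.1068] 0.0214
[103.       0.508    0.1055   0.5295   0.1039] [0.5187 0.1047] 0.0215
[1.080e+02 5.078e-01 1.035e-01 5.294e-01 1.018e-01] [0.5186 0.1026] 0.0216
[1.130e+02 5.076e-01 1.014e-01 5.293e-01 9.970e-02] [0.5184 0.1005] 0.0217
[1.180e+02 5.044e-01 9.950e-02 5.292e-01 9.760e-02] [0.5168 0.0985] 0.0249
[1.230e+02 4.993e-01 9.770e-02 5.290e-01 9.550e-02] [0.5142 0.0966] 0.0298
[1.280e+02 4.986e-01 9.560e-02 5.289e-01 9.330e-02] [0.5138 0.0945] 0.0304
[1.330e+02 4.988e-01 9.340e-02 5.288e-01 9.110e-02] [0.5138 0.0923] 0.0301
[1.380e+02 4.985e-01 9.120e-02 5.287e-01 8.890e-02] [0.5136 0.0901
[... 2843 characters left out ...]
.545e-01 -1.780e-02] [ 0.509  -0.0146] 0.0913
[ 3.330e+02  4.628e-01 -1.480e-02  5.545e-01 -2.120e-02] [ 0.5087 -0.018 ] 0.0919
[ 3.380e+02  4.623e-01 -1.820e-02  5.546e-01 -2.470e-02] [ 0.5084 -0.0215] 0.0925
[ 3.430e+02  4.967e-01 -2.420e-02  5.254e-01 -2.620e-02] [ 0.5111 -0.0252] 0.0288
[ 3.480e+02  4.964e-01 -2.780e-02  5.253e-01 -2.980e-02] [ 0.5108 -0.0288] 0.029
[ 3.530e+02  4.960e-01 -3.140e-02  5.251e-01 -3.340e-02] [ 0.5106 -0.0324] 0.0292
[ 3.580e+02  4.962e-01 -3.510e-02  5.249e-01 -3.710e-02] [ 0.5106 -0.0361] 0.0288
[ 3.630e+02  4.959e-01 -3.880e-02  5.253e-01 -4.080e-02] [ 0.5106 -0.0398] 0.0295
[ 3.680e+02  4.973e-01 -4.270e-02  4.978e-01 -4.270e-02] [ 0.4975 -0.0427] 0.0006
```

```bash
python3 - <<'E'
from h import *
W=cam('wrist');z=bot.read_state()['ee_pos'][2]+.007
m=cv2.medianBlur(cover(W).astype(np.uint8)*255,5)>0
for r in (130,170,210,250,290):
    u=np.nonzero(m[r,200:320])[0]+200; u=u[(u>210)&(u<310)];print(r,u.min(),u.max(),(u.min()+u.max())/2)
print(orange(W).nonzero()[1].mean(),(-W['R'].T@W['t']).round(4),W['R'].round(3))
E
```

```text
130 211 277 244.0
170 214 278 246.0
210 218 279 248.5
250 222 281 251.5
290 226 282 254.0
251.0625 [0.5198 0.1103 0.2001] [[ 0.997 -0.076 -0.004]
 [-0.071 -0.945  0.32 ]
 [-0.028 -0.318 -0.948]]
```

View pics/w19b.png

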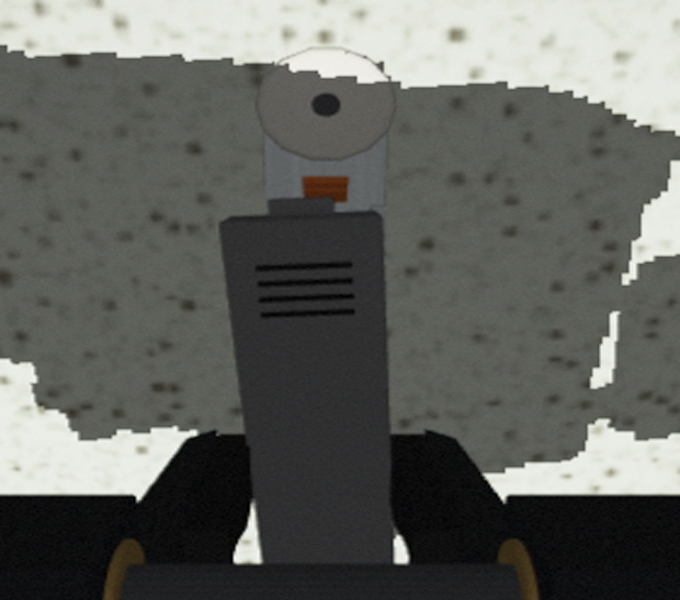

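The cover is twisted about 3° in the grip: its end (220-383, row 215) sits left of the orange hook (325,188). I'll correct by rolling the tool and re-measure.

Emit:
jog_arm:
  motion:
    - [[0.7, 0.5, 0, 3.2, 255], [0.7, 0.5, 0, 3.2, 255], [0.7, 0.5, 0, 3.2, 255], [0.7, 0.5, 0, 3.2, 255]]

```text
clock: 45.28
ee_pos: [0.5148, 0.0275, 0.055]
tool_rot: [[0.131, 0.991, 0.0], [0.991, -0.131, -0.0], [0.0, 0.0, -1.0]]
ft_force: [-0.2, 0.4, -1.1]
finger_gap: 0.334
grasp_force: 29.4
```

```bash
cat >> h.py <<'E'
def held_cover(W,dz=.007):
    s=bot.read_state();z=s['ee_pos'][2]+dz
    m=cv2.medianBlur(cover(W).astype(np.uint8)*255,5)>0
    A=[]
    for r in range(135,292,4):
        u=np.nonzero(m[r,200:320])[0]+200
        A.append([*ray(W,u.min()-.5,r,z)[:2],*ray(W,u.max()+.5,r,z)[:2]])
    A=np.array(A);M=(A[:,:2]+A[:,2:])/2;p=np.polyfit(M[:,1],M[:,0],1)
    print('tcp',s['ee_pos'].round(4),'cover yaw',(90-np.degrees(np.arctan(p[0]))).round(2),'x at y=.027',np.polyval(p,.027).round(4),'w',np.median(np.hypot(*(A[:,2:]-A[:,:2]).T)).round(4))
    print('orange',[(c.round(1).tolist(),a,ray(W,*c,.025)[:2].round(4).tolist()) for c,a,_ in comps(orange(W),6)])
    print('F',s['ft_force'].round(1),'gap',round(s['finger_gap'],3))
E
python3 - <<'E'
from h import *
W=cam('wrist','w20');held_cover(W)
m=cv2.medianBlur(cover(W).astype(np.uint8)*255,5)>0
print([(r,int(m[r,205:310].sum())) for r in range(100,135,2)])
print([ray(W,256,r,.0595)[1].round(4) for r in (112,116,120,124)])
E
```

```text
tcp [0.5148 0.0275 0.0549] cover yaw 85.72 x at y=.027 0.5142 w 0.0302
orange []
F [-0.4 -0.1 -0.3] gap 0.33
[(100, 31), (102, 31), (104, 31), (106, 31), (108, 33), (110, 49), (112, 49), (114, 50), (116, 56), (118, 60), (120, 65), (122, 67), (124, 68), (126, 68), (128, 68), (130, 67), (132, 67), (134, 67)]
[np.float64(0.1005), np.float64(0.0988), np.float64(0.0971), np.float64(0.0953)]
```

Emit:
jog_arm:
  motion:
    - [[0.4, -1.2, 8, 0, 255], [0.4, -1.2, 16, 0, 255], [0.4, -1.2, 19, 0, 255], [0.4, -1.2, 19, 0, 255]]

```text
clock: 45.82
ee_pos: [0.5136, 0.0281, 0.0354]
tool_rot: [[0.131, 0.991, -0.001], [0.991, -0.131, 0.0], [0.0, -0.001, -1.0]]
ft_force: [-0.7, 0.4, 0.2]
finger_gap: 0.331
grasp_force: 29.4
```

```bash
python3 - <<'E'
from h import *
W=cam('wrist','w21');held_cover(W)
E
```

```text
tcp [0.5137 0.028  0.0356] cover yaw 90.78 x at y=.027 0.5168 w 0.0301
orange [([242.8, 102.2], np.int32(60), [0.5187, 0.1055])]
F [-0.1 -0.1 -0.3] gap 0.335
```

Emit:
jog_arm:
  motion:
    - [[0, 0, 2, 0, 255], [0, 0, 4, 0, 255], [0, 0, 4, 0, 255]]

```text
clock: 46.25
ee_pos: [0.5137, 0.0281, 0.0317]
tool_rot: [[0.131, 0.991, 0.0], [0.991, -0.131, -0.0], [0.0, 0.0, -1.0]]
ft_force: [-0.1, 0.4, 0.8]
finger_gap: 0.338
grasp_force: 29.4
```

Emit:
jog_arm:
  motion:
    - [[0, 0, 2, 0, 255], [0, 0, 4, 0, 255], [0, 0, 4, 0, 255]]
  force: 45

```text
clock: 46.62
ee_pos: [0.5139, 0.0279, 0.0279]
tool_rot: [[0.131, 0.991, 0.001], [0.991, -0.131, -0.0], [-0.0, 0.001, -1.0]]
ft_force: [1.2, -1.0, 0.9]
finger_gap: 0.334
grasp_force: 44.6
```

Emit:
jog_arm:
  motion:
    - [[0, 0, 2, 0, 255], [0, 0, 4, 0, 255], [0, 0, 4, 0, 255]]

```text
clock: 47.0
ee_pos: [0.5139, 0.0277, 0.0238]
tool_rot: [[0.131, 0.991, 0.001], [0.991, -0.131, -0.001], [-0.0, 0.001, -1.0]]
ft_force: [0.9, -3.7, 3.1]
finger_gap: 0.335
grasp_force: 44.6
```

Emit:
jog_arm:
  motion:
    - [[0, 0, 2, 0, 255], [0, 0, 4, 0, 255], [0, 0, 4, 0, 255]]

```text
clock: 47.38
ee_pos: [0.5137, 0.0282, 0.0201]
tool_rot: [[0.131, 0.991, 0.001], [0.991, -0.131, -0.0], [0.0, 0.001, -1.0]]
ft_force: [1.1, 0.3, 2.2]
finger_gap: 0.33
grasp_force: 45.0
```

Emit:
jog_arm:
  motion:
    - [[0, 0, 2, 0, 255], [0, 0, 3, 0, 255], [0, 0, 3, 0, 255]]

```text
clock: 47.75
ee_pos: [0.5139, 0.0282, 0.0194]
tool_rot: [[0.13, 0.991, 0.002], [0.991, -0.13, -0.001], [-0.0, 0.002, -1.0]]
ft_force: [-9.3, -0.7, 37.9]
finger_gap: 0.329
grasp_force: 45.0
```

```bash
python3 - <<'E'
from h import *
W=cam('wrist','w22');held_cover(W)
f=W['f'];u0=246
print('col profile', [(r,f[r,u0-4:u0+5].mean((0,1)).astype(int).tolist()) for r in range(90,150,4)])
S=cam('scene','s22');D=cam('side','d22')
for n,c in(('S',S),('D',D)):
  for X in((.519,.103,.025),(.507,-.0489,.025)): 
    p=proj(c,X);m=orange(c);v,u=np.nonzero(m);k=np.hypot(u-p[0],v-p[1])<10;print(n,p.round(1),k.sum(),u[k].mean() if k.any() else 0,v[k].mean() if k.any() else 0)
E
```

```text
tcp [0.5139 0.0281 0.0194] cover yaw 92.03 x at y=.027 0.5189 w 0.0302
orange [([243.5, 98.9], np.int32(92), [0.52, 0.1075]), ([243.9, 105.2], np.int32(37), [0.5199, 0.1049]), ([256.5, 374.0], np.int32(142), [0.5058, -0.0499])]
F [-9.6  0.6 38.2] gap 0.333
col profile [(90, 108), (94, 108), (98, 55), (102, 44), (106, 49), (110, 45), (114, 50), (118, 48), (122, 52), (126, 52), (130, 53), (134, 53), (138, 53), (142, 52), (146, 13)]
S [214.9 181.5] 0 0 0
S [243.5 195.8] 1 243.0 196.0
D [231.2 227.6] 0 0 0
D [254.8 201.3] 0 0 0
```

Emit:
jog_arm:
  motion:
    - [[0, 0, -2, 0, 255], [0, 0, -2, 0, 255], [0, 0, -2, 0, 180], [0, 0, -2, 0, 110], [0, 0, -2, 0, 110]]
  force: 20

```text
clock: 48.52
ee_pos: [0.5133, 0.0282, 0.0182]
tool_rot: [[0.131, 0.991, -0.001], [0.991, -0.131, 0.0], [0.0, -0.001, -1.0]]
ft_force: [0.1, 0.4, -0.7]
finger_gap: 0.543
grasp_force: 0.0
```

Emit:
jog_arm:
  motion:
    - [[0, 0, -30, 0, 110], [0, 0, -80, 0, 255], [-7, -3, -128, -3, 255], [-7, -3, -128, -3, 255], [-7, -3, -128, -3, 255]]

```text
clock: 49.15
ee_pos: [0.5092, 0.0217, 0.1456]
tool_rot: [[0.08, 0.997, -0.002], [0.997, -0.08, 0.0], [0.0, -0.002, -1.0]]
ft_force: [0.5, 0.3, -0.2]
finger_gap: 0.138
grasp_force: 0.0
```

```bash
python3 - <<'E'
from h import *
W=cam('wrist','w23');s=bot.read_state();print(s['ee_pos'],s['finger_gap'],s['ft_force'].round(1))
print('orange',[(c.round(1).tolist(),a,ray(W,*c,.025)[:2].round(4).tolist()) for c,a,_ in comps(orange(W),6)])
m=cv2.medianBlur(cover(W).astype(np.uint8)*255,5)>0
for r in range(80,260,8):
    u=np.nonzero(m[r,215:300])[0]+215
    if len(u): print(r,u.min(),u.max(),ray(W,u.min()-.5,r,.027)[:2].round(4),ray(W,u.max()+.5,r,.027)[:2].round(4))
go(.5179,.0842,.04,85.6)
E
```

```text
[0.50909796 0.02173449 0.14526097] 0.09392717300512168 [-0.3 -0.2 -0.2]
orange [([255.5, 88.6], np.int32(57), [0.518, 0.1051]), ([254.7, 256.0], np.int32(50), [0.5054, -0.0498])]
80 252 275 [0.5153 0.1119] [0.5346 0.1104]
88 264 275 [0.5245 0.105 ] [0.5342 0.1043]
96 243 276 [0.507  0.1002] [0.5347 0.098 ]
104 240 278 [0.5039 0.0941] [0.536  0.0916]
112 241 278 [0.5042 0.0877] [0.5357 0.0852]
120 240 278 [0.5027 0.0813] [0.5353 0.0787]
128 240 276 [0.5021 0.0747] [0.5333 0.0722]
136 238 276 [0.4998 0.0681] [0.5329 0.0655]
144 239 276 [0.5    0.0613] [0.5326 0.0587]
152 239 276 [0.4994 0.0544] [0.5322 0.0517]
160 238 276 [0.4978 0.0474] [0.5318 0.0447]
168 240 274 [0.4989 0.0401] [0.5297 0.0377]
176 237 279 [0.4956 0.033 ] [0.5337 0.03  ]
184 239 274 [0.4966 0.0255] [0.5288 0.0229]
192 240 273 [0.4968 0.0179] [0.5275 0.0155]
200 240 272 [0.4961 0.0102] [0.5262 0.0078]
208 240 271 [0.4954 0.0024] [5.248e-01 1.000e-04]
216 240 271 [ 0.4947 -0.0055] [ 0.5243 -0.0079]
224 239 271 [ 0.493  -0.0135] [ 0.5238 -0.016 ]
232 239 270 [ 0.4922 -0.0218] [ 0.5224 -0.0241]
240 239 265 [ 0.4914 -0.0301] [ 0.5171 -0.0322]
248 240 264 [ 0.4916 -0.0388] [ 0.5156 -0.0407]
256 241 248 [ 0.4917 -0.0475] [ 0.4995 -0.0481]
at 49.2 [0.5091 0.0217 0.1453] gap 0.094 F 0.0
jog mm [ 62.9   4.1 105.3] roll -0.2 yaw 85.4
```

Emit:
jog_arm:
  motion:
    - [[30, 2, 30, 0, 255], [63, 4, 60, 0, 255], [63, 4, 100, 0, 255], [63, 4, 108, 0, 255], [63, 4, 108, 0, 255]]

```text
clock: 49.82
ee_pos: [0.5186, 0.0838, 0.0385]
tool_rot: [[0.079, 0.997, -0.001], [0.997, -0.079, 0.0], [-0.0, -0.001, -1.0]]
ft_force: [-0.3, 0.5, 0.5]
finger_gap: 0.006
grasp_force: 0.0
```

Emit:
jog_arm:
  motion:
    - [[0, 0, 3, 0, 255], [0, 0, 6, 0, 255], [0, 0, 6, 0, 255]]

```text
clock: 50.2
ee_pos: [0.5188, 0.0839, 0.033]
tool_rot: [[0.079, 0.997, 0.0], [0.997, -0.079, -0.0], [-0.0, 0.0, -1.0]]
ft_force: [-0.6, -0.3, 0.5]
finger_gap: 0.005
grasp_force: 0.0
```

Emit:
jog_arm:
  motion:
    - [[0, 0, 1.5, 0, 255], [0, 0, 3, 0, 255], [0, 0, 3, 0, 255]]

```text
clock: 50.58
ee_pos: [0.5187, 0.084, 0.0297]
tool_rot: [[0.079, 0.997, -0.0], [0.997, -0.079, -0.0], [-0.0, -0.0, -1.0]]
ft_force: [0.3, 0.9, 0.3]
finger_gap: 0.012
grasp_force: 0.0
```

Emit:
jog_arm:
  motion:
    - [[0, 0, 1.5, 0, 255], [0, 0, 2.5, 0, 255], [0, 0, 2.5, 0, 255]]

```text
clock: 50.95
ee_pos: [0.5187, 0.084, 0.0274]
tool_rot: [[0.079, 0.997, 0.0], [0.997, -0.079, -0.0], [-0.0, 0.0, -1.0]]
ft_force: [-2.4, 0.0, 3.8]
finger_gap: 0.007
grasp_force: 1.7
```

Emit:
jog_arm:
  motion:
    - [[0, 0, 1, 0, 255], [0, 0, 1.5, 0, 255], [0, 0, 1.5, 0, 255]]

```text
clock: 51.32
ee_pos: [0.5188, 0.0841, 0.0273]
tool_rot: [[0.079, 0.997, 0.001], [0.997, -0.079, -0.0], [-0.0, 0.001, -1.0]]
ft_force: [-5.8, 0.1, 19.1]
finger_gap: -0.002
grasp_force: 9.5
```

North end is at home height (hard contact at 27.4 mm). Now I'll probe the south end.

Emit:
jog_arm:
  motion:
    - [[0, 0, -12, 0, 255], [-55, 0, -12, 0, 255], [-114, 0, -12, 0, 255], [-114, 0, -5, 0, 255], [-114, 0, -5, 0, 255]]

```text
clock: 51.95
ee_pos: [0.5094, -0.0293, 0.0304]
tool_rot: [[0.08, 0.997, -0.001], [0.997, -0.08, 0.001], [0.0, -0.001, -1.0]]
ft_force: [0.4, 1.0, -0.2]
finger_gap: 0.005
grasp_force: 0.0
```

Emit:
jog_arm:
  motion:
    - [[0, 0, 2, 0, 255], [0, 0, 4, 0, 255], [0, 0, 4, 0, 255]]

```text
clock: 52.32
ee_pos: [0.5098, -0.0286, 0.0274]
tool_rot: [[0.078, 0.997, 0.001], [0.997, -0.078, 0.0], [0.0, 0.0, -1.0]]
ft_force: [-1.2, 2.3, 7.0]
finger_gap: 0.005
grasp_force: 4.0
```

Emit:
jog_arm:
  motion:
    - [[0, 0, 1, 0, 255], [0, 0, 1.5, 0, 255], [0, 0, 1.5, 0, 255]]

```text
clock: 52.7
ee_pos: [0.5099, -0.0287, 0.0272]
tool_rot: [[0.077, 0.997, 0.002], [0.997, -0.077, -0.0], [-0.0, 0.002, -1.0]]
ft_force: [-7.4, 2.9, 23.8]
finger_gap: 0.005
grasp_force: 12.2
```

Both ends of the cover are at home height. Next I'll locate the slab edge with the wrist camera.

Emit:
jog_arm:
  motion:
    - [[0, 0, -50, 0, 255], [45, 0, -90, 0, 200], [90, 0, -130, 0, 150], [130, 0, -170, 0, 150], [149, 0, -170, 0, 150]]

```text
clock: 53.32
ee_pos: [0.5222, 0.1215, 0.198]
tool_rot: [[0.076, 0.997, 0.006], [0.997, -0.076, 0.0], [0.001, 0.006, -1.0]]
ft_force: [0.1, -0.9, -0.9]
finger_gap: 0.409
grasp_force: 0.0
```

Emit:
jog_arm:
  motion:
    - [[0, 0, 0, 0, 150], [0, 0, 0, 0, 150], [0, 0, 0, 0, 150]]

```text
clock: 53.7
ee_pos: [0.5213, 0.1179, 0.1944]
tool_rot: [[0.08, 0.997, -0.002], [0.997, -0.08, -0.0], [-0.0, -0.002, -1.0]]
ft_force: [-0.2, 0.2, 0.0]
finger_gap: 0.411
grasp_force: 0.0
```

```bash
python3 - <<'E'
from h import *
W=cam('wrist','w24');s=bot.read_state();print(s['ee_pos'])
g=W['f'].max(2)
E=[]
for u in range(60,500,40):
    col=g[:200,u].astype(int);d=np.nonzero(col<38)[0]
    if len(d): 
        # bottom of contiguous dark run starting near the top
        r=[x for x in d if x<150]
        k=r[0]
        while k+1<200 and col[k+1]<38:k+=1
        print(u,r[0],k,col[k+1:k+4],'z0',ray(W,u,k+.5,0)[:2].round(4),'z30',ray(W,u,k+.5,.03)[:2].round(4))
print('orange',[(c.round(1).tolist(),a,ray(W,*c,.025)[:2].round(4).tolist()) for c,a,_ in comps(orange(W),6)])
E
```

```text
[0.5214087  0.11805066 0.19460624]
100 0 60 [ 77 140 164] z0 [0.3752 0.241 ] z30 [0.3886 0.2376]
140 0 58 [ 97 137 152] z0 [0.4162 0.2396] z30 [0.426  0.2362]
180 0 54 [ 50 129 169] z0 [0.4573 0.24  ] z30 [0.4635 0.2366]
220 0 39 [38 33 34] z0 [0.4992 0.2504] z30 [0.5017 0.2461]
260 0 37 [38 33 31] z0 [0.5391 0.2489] z30 [0.5381 0.2447]
300 0 47 [53 54 53] z0 [0.5784 0.2366] z30 [0.574  0.2335]
340 0 44 [105 153 162] z0 [0.6184 0.2361] z30 [0.6105 0.2331]
380 0 39 [ 51 127 166] z0 [0.6581 0.2375] z30 [0.6466 0.2343]
460 0 1 [40 47 47] z0 [0.733  0.2645] z30 [0.7149 0.259 ]
orange [([250.9, 305.6], np.int32(25), [0.5056, -0.0505])]
```

Emit:
jog_arm:
  motion:
    - [[-45, 0, 20, 0, 110], [-95, 0, 40, 0, 110], [-145, 0, 60, 0, 110], [-186, 0, 80, 0, 110], [-186, 0, 120, 0, 110]]

```text
clock: 54.38
ee_pos: [0.5073, -0.0699, 0.0751]
tool_rot: [[0.084, 0.997, 0.003], [0.997, -0.084, -0.001], [-0.001, 0.003, -1.0]]
ft_force: [0.3, 0.5, -0.5]
finger_gap: 0.568
grasp_force: 0.0
```

Emit:
jog_arm:
  motion:
    - [[0, 0, 0, 0, 110], [0, 0, 0, 0, 110]]

```text
clock: 54.62
ee_pos: [0.5073, -0.0666, 0.0763]
tool_rot: [[0.079, 0.997, 0.001], [0.997, -0.079, -0.0], [-0.0, 0.001, -1.0]]
ft_force: [0.2, -0.6, 0.3]
finger_gap: 0.57
grasp_force: 0.0
```

```bash
python3 - <<'E'
from h import *
go(.5065,-.0676,.010,85.5)
E
```

```text
at 54.625 [ 0.5073 -0.0666  0.0763] gap 0.57 F 0.0
jog mm [-1.1 -0.8 66.3] roll -0.0 yaw 85.5
```

Emit:
jog_arm:
  motion:
    - [[-1, -0.5, 35, 0, 110], [-1, -0.5, 66, 0, 110], [-1, -0.5, 66, 0, 110]]

```text
clock: 55.0
ee_pos: [0.5061, -0.067, 0.0092]
tool_rot: [[0.078, 0.997, -0.001], [0.997, -0.078, 0.0], [0.0, -0.001, -1.0]]
ft_force: [0.7, -0.1, -0.1]
finger_gap: 0.569
grasp_force: 0.0
```

Emit:
jog_arm:
  motion:
    - [[0, 0, 0, 0, 255], [0, 0, 0, 0, 255], [0, 0, 0, 0, 255], [0, 0, 0, 0, 255]]
  force: 12

```text
clock: 55.5
ee_pos: [0.5068, -0.0676, 0.0106]
tool_rot: [[0.079, 0.997, 0.002], [0.997, -0.079, -0.001], [-0.001, 0.002, -1.0]]
ft_force: [-1.8, 1.6, 7.9]
finger_gap: 0.337
grasp_force: 12.0
```

Emit:
jog_arm:
  motion:
    - [[10, 0, 0, 0, 255], [24, 0, 0, 0, 255], [38, 0, 0, 0, 255], [50, 0, 0, 0, 255], [50, 0, 0, 0, 255]]

```text
clock: 56.12
ee_pos: [0.5111, -0.0169, 0.0106]
tool_rot: [[0.078, 0.997, 0.003], [0.997, -0.078, -0.0], [0.0, 0.003, -1.0]]
ft_force: [2.3, 4.2, 6.5]
finger_gap: 0.343
grasp_force: 12.0
```

Emit:
jog_arm:
  motion:
    - [[10, 0, 0, 0, 255], [20, 0, 0, 0, 255], [30, 0, 0, 0, 255], [36, 0, 0, 0, 255], [36, 0, 0, 0, 255]]

```text
clock: 56.75
ee_pos: [0.514, 0.0184, 0.0106]
tool_rot: [[0.079, 0.997, 0.003], [0.997, -0.079, -0.001], [-0.0, 0.003, -1.0]]
ft_force: [0.7, 2.0, 6.0]
finger_gap: 0.341
grasp_force: 12.0
```

Emit:
jog_arm:
  motion:
    - [[4, 0, 0, 0, 255], [7, 0, 0, 0, 255], [7, 0, 0, 0, 255]]

```text
clock: 57.12
ee_pos: [0.5145, 0.0248, 0.0106]
tool_rot: [[0.079, 0.997, 0.003], [0.997, -0.079, -0.001], [-0.001, 0.003, -1.0]]
ft_force: [0.7, -1.7, 5.3]
finger_gap: 0.34
grasp_force: 12.0
```

Emit:
jog_arm:
  motion:
    - [[1.5, 0, 0, 0, 255], [3, 0, 0, 0, 255], [3, 0, 0, 0, 255]]

```text
clock: 57.5
ee_pos: [0.5147, 0.0268, 0.0106]
tool_rot: [[0.079, 0.997, 0.003], [0.997, -0.079, -0.003], [-0.002, 0.003, -1.0]]
ft_force: [-1.6, -9.9, 5.4]
finger_gap: 0.341
grasp_force: 12.0
```

Emit:
jog_arm:
  motion:
    - [[1, 0, 0, 0, 255], [2, 0, 0, 0, 255], [2, 0, 0, 0, 255]]

```text
clock: 57.88
ee_pos: [0.5148, 0.028, 0.0104]
tool_rot: [[0.079, 0.997, 0.002], [0.997, -0.079, -0.004], [-0.004, 0.003, -1.0]]
ft_force: [-2.2, -14.4, 4.0]
finger_gap: 0.339
grasp_force: 12.0
```

Emit:
jog_arm:
  motion:
    - [[0, 0, 0, 0, 180], [0, 0, 0, 0, 110], [0, 0, 0, 0, 110], [0, 0, -40, 0, 110], [0, 0, -90, 0, 110]]

```text
clock: 58.5
ee_pos: [0.5134, 0.0306, 0.0998]
tool_rot: [[0.079, 0.997, -0.002], [0.997, -0.079, 0.001], [0.0, -0.002, -1.0]]
ft_force: [0.5, -0.5, -0.6]
finger_gap: 0.567
grasp_force: 0.0
```

Emit:
jog_arm:
  motion:
    - [[-30, 0, -30, 0, 255], [-58, 0, -30, 0, 255], [-58, 0, -30, 0, 255], [-58, 0, -30, 0, 255], [-58, 0, -30, 0, 255]]
  force: 20

```text
clock: 59.12
ee_pos: [0.5092, -0.0267, 0.129]
tool_rot: [[0.078, 0.997, -0.001], [0.997, -0.078, 0.0], [0.0, -0.001, -1.0]]
ft_force: [-0.6, -0.7, -0.7]
finger_gap: 0.026
grasp_force: 0.0
```

```bash
python3 - <<'E'
from h import *
W=cam('wrist','w25');S=cam('scene','s25');s=bot.read_state();print(s['ee_pos'],s['finger_gap'])
print('orange',[(c.round(1).tolist(),a,ray(W,*c,.025)[:2].round(4).tolist()) for c,a,_ in comps(orange(W),6)])
for c in(W,S):
  for ce,a,m in comps(green(c),4):
    X=ray(c,*ce,.014)
    if X[1]>-.1:
        v=np.nonzero(m)[0];u=np.nonzero(m)[1];print('green',ce.round(1),a,X[:2].round(4),'row range',v.min(),v.max(),'far edge z14',ray(c,ce[0],v.max()+.5,.014)[:2].round(4),u.min(),u.max())
go(.5097,-.03,.009,85.5)
E
```

```text
[ 0.50932778 -0.02687624  0.12903741] 0.002623746174191095
orange [([252.8, 103.9], np.int32(104), [0.515, 0.0457])]
green [232.5 192.7] 14 [0.5147 0.0104] row range 191 194 far edge z14 [5.052e-01 2.000e-04] 231 234
at 59.225 [ 0.5093 -0.0269  0.129 ] gap 0.003 F 0.0
jog mm [ -3.1   0.7 120. ] roll 0.0 yaw 85.5
```

Emit:
jog_arm:
  motion:
    - [[-5, 0, 50, 0, 255], [-5, 0, 100, 0, 255], [-5, 0, 120, 0, 255], [-5, 0, 120, 0, 255]]

```text
clock: 59.72
ee_pos: [0.5083, -0.032, 0.0081]
tool_rot: [[0.079, 0.997, -0.003], [0.997, -0.079, 0.001], [0.001, -0.003, -1.0]]
ft_force: [-1.5, -0.1, 0.1]
finger_gap: 0.004
grasp_force: 0.0
```

Emit:
jog_arm:
  motion:
    - [[7, 0, 0, 0, 255], [14, 0, 0, 0, 255], [20, 0, 0, 0, 255], [20, 0, 0, 0, 255]]

```text
clock: 60.22
ee_pos: [0.5107, -0.0121, 0.0096]
tool_rot: [[0.078, 0.997, 0.001], [0.997, -0.078, -0.0], [-0.0, 0.001, -1.0]]
ft_force: [0.4, 0.2, 0.5]
finger_gap: 0.008
grasp_force: 0.0
```

Emit:
jog_arm:
  motion:
    - [[2, 0, 0, 0, 255], [4, 0, 0, 0, 255], [4, 0, 0, 0, 255]]

```text
clock: 60.6
ee_pos: [0.5109, -0.0086, 0.0092]
tool_rot: [[0.079, 0.997, -0.0], [0.997, -0.079, 0.0], [0.0, -0.0, -1.0]]
ft_force: [0.2, 0.1, -0.3]
finger_gap: 0.007
grasp_force: 0.0
```

Emit:
jog_arm:
  motion:
    - [[2, 0, 0, 0, 255], [4, 0, 0, 0, 255], [4, 0, 0, 0, 255]]

```text
clock: 60.98
ee_pos: [0.5112, -0.0047, 0.0092]
tool_rot: [[0.079, 0.997, -0.0], [0.997, -0.079, -0.0], [-0.0, -0.0, -1.0]]
ft_force: [-1.0, -0.7, 0.5]
finger_gap: 0.009
grasp_force: 0.5
```

Emit:
jog_arm:
  motion:
    - [[1.5, 0, 0, 0, 255], [3, 0, 0, 0, 255], [3, 0, 0, 0, 255]]

```text
clock: 61.35
ee_pos: [0.5114, -0.0018, 0.0093]
tool_rot: [[0.079, 0.997, -0.0], [0.997, -0.079, -0.0], [-0.0, -0.0, -1.0]]
ft_force: [-0.1, -3.7, -0.5]
finger_gap: 0.007
grasp_force: 2.0
```

Emit:
jog_arm:
  motion:
    - [[1, 0, 0, 0, 255], [2, 0, 0, 0, 255], [2, 0, 0, 0, 255]]

```text
clock: 61.72
ee_pos: [0.5116, 0.0001, 0.0092]
tool_rot: [[0.079, 0.997, -0.0], [0.997, -0.079, -0.001], [-0.001, -0.0, -1.0]]
ft_force: [-1.2, -6.8, -0.8]
finger_gap: 0.009
grasp_force: 2.9
```

Emit:
jog_arm:
  motion:
    - [[1, 0, 0, 0, 255], [2, 0, 0, 0, 255], [2, 0, 0, 0, 255]]

```text
clock: 62.1
ee_pos: [0.5122, 0.0008, 0.0093]
tool_rot: [[0.079, 0.997, 0.001], [0.997, -0.079, -0.003], [-0.003, 0.001, -1.0]]
ft_force: [-1.5, -14.6, -2.4]
finger_gap: 0.004
grasp_force: 6.9
```

Emit:
jog_arm:
  motion:
    - [[0.5, 0, 0, 0, 255], [1, 0, 0, 0, 255], [1, 0, 0, 0, 255]]

```text
clock: 62.48
ee_pos: [0.5124, 0.0009, 0.0094]
tool_rot: [[0.079, 0.997, 0.001], [0.997, -0.079, -0.004], [-0.004, 0.001, -1.0]]
ft_force: [-0.8, -19.8, -2.2]
finger_gap: 0.003
grasp_force: 9.6
```

Hard stop reached at 20 N, so the switch is fully in against the brace. I'll back off and check the final state.

Emit:
jog_arm:
  motion:
    - [[-10, 0, 0, 0, 255], [-35, 0, 0, 0, 255], [-45, 0, -50, 0, 255], [-45, 0, -110, 0, 255], [-45, 0, -150, 0, 255]]

```text
clock: 63.1
ee_pos: [0.5085, -0.0412, 0.1618]
tool_rot: [[0.079, 0.997, 0.002], [0.997, -0.079, 0.0], [0.001, 0.002, -1.0]]
ft_force: [-0.1, 1.3, -0.0]
finger_gap: 0.008
grasp_force: 0.0
```

Emit:
jog_arm:
  motion:
    - [[60, 0, -20, 0, 255], [110, 0, -20, 0, 255], [110, 0, -20, 0, 255], [110, 0, -20, 0, 255]]

```text
clock: 63.6
ee_pos: [0.5168, 0.0682, 0.1791]
tool_rot: [[0.078, 0.997, -0.0], [0.997, -0.078, 0.0], [0.0, -0.001, -1.0]]
ft_force: [-0.4, 1.0, -0.3]
finger_gap: 0.009
grasp_force: 0.0
```

```bash
python3 - <<'E'
from h import *
W=cam('wrist','w26');S=cam('scene','s26');print(bot.read_state()['ee_pos'],bot.read_state()['clock'])
print('orange',[(c.round(1).tolist(),a,ray(W,*c,.025)[:2].round(4).tolist()) for c,a,_ in comps(orange(W),6)])
f=W['f'];m=cv2.medianBlur(cover(W).astype(np.uint8)*255,5)>0
for r in range(70,260,12):
    u=np.nonzero(m[r,215:300])[0]+215
    if len(u): print(r,u.min(),u.max(),((ray(W,u.min()-.5,r,.027)+ray(W,u.max()+.5,r,.027))/2)[:2].round(4))
for ce,a,mm in comps(red(S),4):
    X=ray(S,*ce,.02)
    if .5<X[0]<.75 and -.35<X[1]<-.1: print('flat',X[:2].round(3))
E
```

```text
[0.51692111 0.06730488 0.17905069] 63.7
orange [([253.5, 31.8], np.int32(105), [0.5278, 0.1985]), ([253.2, 198.9], np.int32(41), [0.5155, 0.0441])]
70 221 286 [0.5254 0.1675]
82 226 273 [0.521  0.1576]
94 238 296 [0.5362 0.146 ]
106 238 293 [0.5341 0.1355]
118 237 293 [0.533  0.1246]
130 238 291 [0.5318 0.1135]
142 238 270 [0.5209 0.1029]
154 238 269 [0.5195 0.0913]
166 237 279 [0.523  0.0789]
178 237 297 [0.5311 0.0659]
190 238 267 [0.5156 0.0544]
202 241 267 [0.5162 0.0413]
flat [ 0.647 -0.17 ]
flat [ 0.664 -0.205]
flat [ 0.648 -0.231]
```

```bash
python3 -c "
from workcell import bot
print(bot.close_job())"
```

```text
the job is handed in; nothing more can be done
None
```

The job is handed in: the three flat batteries are in the tub, the three fresh ones lie in the bay with brass toward the switch, the cover is pressed to home height at both ends, and the switch was pushed to its hard stop against the slab and released; I inferred the hook clicks from the cover height and press force, and did not check the mug in a final view.

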